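Clamp the panel meters from the instrument case

TASK

Open the instrument case: swing its lid up and back past the balance point so that it stays open by itself. Then take out every panel meter in it (there are two or three) and lay them face up in the bench clamp, on its base between the moving jaw and the fixed rail, each with its long side running from jaw to rail. When all are in, turn the knurled thumbscrew clockwise until the jaw has seated and grips them all against the rail, stopping when the resistance rises so that no meter is crushed; then shut the lid of the empty case. Leave the other things on the bench where they are.

Things in the scene. Friction and masses are not known exactly. Their poses are not given: they have to be found in the camera images.
- case: Fixed grey clamshell instrument case, 120 x 300 mm: a tray with walls 5 mm thick and 30 mm high under a 25 mm deep lid. Origin at the centre of its underside, z up, x from the front (pull side, nearest the robot) to the hinge at the back. Inner floor (dark foam) 18 mm above the origin, inner space 110 x 290 mm. Meters lie on it at y about -85, 0, +85 mm (if present), long sides along x.
- lid (a joint): Hinge of the case lid, rad: 0 shut, grows as the lid swings up and back, stop at 1.85. The lid (0.25 kg) falls shut when let go below about 1.25; let go beyond 1.5 it falls back onto its stop and stays open.
- lid_hinge (a point): Point on the lid's hinge axis, at the middle of the tray's back edge, 31 mm above the bench. The axis runs along the case's y. This frame turns with the lid.
- lid_handle (a point): Centre of the black roller-shaped pull that stands out from the middle of the lid's front wall: 16 mm thick, 24 mm long along the case's y (flat ends; pinched along y it can turn between the fingers), on a neck 20 mm wide. It lies 148 mm from the hinge axis along the lid, 28 mm beyond the case's front wall; shut, it is 40 mm above the bench.
- clamp: Fixed aluminium bench clamp, base plate 168 x 230 mm, 10 mm thick. Origin at the bench surface, z up, y along jaw and rail, x from the thumbscrew side to the rail. In its frame the fixed rail's inner face is at x = +50 mm, 230 mm long, its top at z = 34 mm; the jaw's face when fully open is at x = -25 mm. No end walls.
- clamp_bed (a point): Point on top of the clamp's base (x = +20, y = 0, z = 10 mm in the clamp's frame, same axes): where the origin of a meter lies that is pushed against the rail at mid length. Meters may lie anywhere along y from -110 to +110 mm; three fit at y = -78, 0 and +78 mm, which leaves room for fingers.
- jaw: Moving steel jaw of the clamp, 220 mm long, 12 mm thick, from z = 11 to 33 mm. Origin on its gripping face (at bench height, middle of its length); it slides along the clamp's +x, 6 mm for each radian of the thumbscrew.
- thumbscrew (a joint): Turn of the thumbscrew, rad: 0 is jaw fully open, grows clockwise seen from above; it starts somewhere from 0 to 0.9. It turns against a steady drag of about 0.3 N m, keeps its place when let go, and resists more when the jaw meets the meters, which is at about 2.5 (jaw advanced 15 mm); 0.1 rad beyond that it grips firmly and takes 0.5 N m or more.
- thumbscrew_grip (a point): Middle of the knurled brass thumbscrew head, on its upright axis: head 40 mm across, 26 mm high, from z = 38 to 64 mm above the bench, this point at z = 52 mm; 75 mm from the clamp's origin along its -x.
- meter_1: Black panel meter with a pale dial on top, 50 x 60 x 24 mm (x, y, z), 0.09 kg, if present. Origin at the centre of its underside, z up through the dial, y along its long side. Its bezel (upright edges, the place to grip, 50 mm across x) lies 14 to 22 mm above the origin; the round barrel below (44 mm) is narrower.
- meter_2: Black panel meter with a pale dial on top, 50 x 60 x 24 mm (x, y, z), 0.09 kg, if present. Origin at the centre of its underside, z up through the dial, y along its long side. Its bezel (upright edges, the place to grip, 50 mm across x) lies 14 to 22 mm above the origin; the round barrel below (44 mm) is narrower.
- meter_3: Black panel meter with a pale dial on top, 50 x 60 x 24 mm (x, y, z), 0.09 kg, if present. Origin at the centre of its underside, z up through the dial, y along its long side. Its bezel (upright edges, the place to grip, 50 mm across x) lies 14 to 22 mm above the origin; the round barrel below (44 mm) is narrower.
- solder_spool: Bystander: spool of solder, 83 x 64 x 51 mm; origin at centre of its underside.
- flux_bottle: Bystander: small bottle with a nozzle, 36 mm wide, 105 mm high; origin at centre of its underside.
- tape_roll: Bystander: roll of black tape lying flat, 58 mm wide, 19 mm high; origin at centre of its underside.

How it is judged:
By the outcome, as a careful person would: the job done as asked, in the order asked, and still so for the second after the job is handed in, with the robot touching nothing.
Of meter_1, meter_2, meter_3 only 2 to 3 are there at a start; the rules pass over those that are not, and their reading is None.
At some moment in a run one of meter_1, meter_2, meter_3 may be knocked a few centimetres aside while the robot is not near it.
Once in a run the grip may slacken for a moment while it holds something.
It also fails if it takes over 210 s, if anything falls off the work surface, if the arm or the gripper's body presses on something with over 40 N, if the wrist force passes 120 N, or if a joint passes its speed limit or range.

ROBOT

A 6-joint arm with a two-finger parallel gripper is mounted at the origin on the work surface; the furniture and walls round the work are solid. World frame = base frame: x ahead of the robot, y to its left, z up, the work surface at z = 0. Lengths are in m, angles in rad, forces in N, time in s.
With the tool pointing down it reaches from about 0.225 to 0.875 m from the base axis. Payload 3.4 kg.
Tool frame: the origin (TCP) lies between the finger pads; the fingertips stand 11 mm ahead of it and the grasp point (between the pads) lies 8 mm behind it; z points along the fingers, y is the line along which they close (so a half turn about z gives the same grasp; the last joint's range is limited). The gripper opens to 85 mm and grips with 20 to 120 N. Pads are 22 mm wide; open, the fingers measure 114 mm over their backs; the gripper's body (76 mm by 85 mm) begins 54 mm behind the grasp point. The pads swing forward as they close: fully open they stand 13 mm farther back than shut.
Start: joints at [-1.357, 0.276, 1.505, -0, 1.361, -0.121], TCP at [0.189, -0.543, 0.206] pointing down, gripper open.
Joint ranges: [-2.89, 2.89], [-0.75, 2.08], [0.22, 2.7], [-1.18, 4.32], [0.11, 2.71], [-2.7, 2.7]. Speed limits (rad/s): [2.57, 2.57, 3.14, 3.14, 3.14, 3.14].

INTERFACE

Orientations are given as a unit quaternion [w, x, y, z].
In Python, from rig import sensors, eyes, manip gives the robot as it stands.
- The arm moves only by the tool drive_tool, never from a script. Its argument "deltas" is a list of rows, each an object with "linear": the shift along the world's x, y, z in mm, a list of three; "twist": the turn about the world's z in degrees; "claw": the opening, from 0 (shut) to 1 (fully open). In form: [{"linear": [tx, ty, tz], "twist": twist, "claw": claw}, ...]. A call has 1 to 12 rows; each row is the pose to reach, as a shift and turn from the pose commanded when the call began; what a row does not reach only later rows make up. A row lasts 1/12 s, in which the tool goes at most 41.7 mm and 7.16 degrees, less where a joint would pass 70% of its speed; a pose out of reach is approached as far as the arm can. A call with a gripper value outside its range is refused whole. The fingers move at their own pace and stop on an object; "squeeze" is the grip in N (left out, the last holds). Time passes only in rows, so rows that repeat a pose let the fingers close. It gives the time, the measured TCP pose, the force, the opening and the grip force at its end, in the units of the state.
- sensors.get_state(): the state, without advancing time (a new reading comes with each control period).
- eyes.get_image(name): name is "side" or "top" or "wrist"; returns the picture (420x560x3 uint8, red, green, blue); there is no depth.
- eyes.camera_model(name): a dict with "intrinsics" (3x3 intrinsics, pixels), "R" (3x3) and "t" (3): a world point X has camera coordinates R X + t. Camera axes: x right, y down, z forward; pixel columns grow to the right and rows downward; lengths in m; the calibration is good to about 2 mm. A picture is of the moment at which its call begins: read the wrist's pose just before it. camera_model takes no time and is no camera call; for the wrist camera it gives the pose at the moment of the call.
- manip.sign_off(): hands the job in; it is judged then, once.
The state is a dict: "clock": time; "qpos": joint angles; "qd": joint speeds; "effort": joint torques, N m; "position": TCP position; "ee_rot": TCP orientation; "contact_force": force on the tool from outside, world axes, zero at the start; "moment": the same for the moment, N m; "width": finger opening in m; "gripper_force": force on a finger pad.
Only numpy, scipy, OpenCV 4.12 (cv2) and the standard library are available. Lean on these libraries where they do the work, as an engineer would, in place of code of your own. Each camera call takes 0.05 s, during which the arm holds its last target. There are 200 camera calls.

## Working session

There is one attempt and no reset: what is moved stays moved. The work goes in short steps, Python scripts to look and compute and a tool call to move; the robot and the scene stay as the last step left them, time stands still between calls to the robot, and variables do not carry over. Pictures are saved under pics/ and viewed, at most 14 in all, crops included, and the job is handed in when it is done.

Besides the shell and the picture viewer there is one more tool, called after "Emit:" by a JSON object that holds its "name" and its "arguments", one argument or row to a line. drive_tool: Moves the arm, as the interface text tells. Its arguments: {"type":"object","properties":{"deltas":{"type":"array","items":{"type":"object","properties":{"linear":{"type":"array","items":{"type":"number"}},"twist":{"type":"number"},"claw":{"type":"number"}}}},"squeeze":{"type":"number"}},"required":["deltas"]}

```bash
ls; mkdir -p pics; python3 - <<'E'
from rig import sensors, eyes
import cv2,numpy as np
s=sensors.get_state(); print({k:np.round(v,3).tolist() for k,v in s.items()})
for n in ("top","side"):
    im=eyes.get_image(n); cv2.imwrite(f"pics/{n}0.png",im[:,:,::-1])
    m=eyes.camera_model(n); print(n,{k:np.round(v,4).tolist() for k,v in m.items()})
E
```

```text
pics
{'clock': 0.0, 'qpos': [-1.357, 0.277, 1.506, -0.0, 1.361, -0.121], 'qd': [0.001, 0.001, 0.001, -0.001, -0.0, 0.0], 'effort': [-0.001, -41.678, -24.581, -0.0, 0.011, 0.0], 'position': [0.189, -0.542, 0.205], 'ee_rot': [-0.001, 0.986, 0.167, -0.0], 'contact_force': [0.449, -0.148, 1.221], 'moment': [-0.0, 0.027, -0.021], 'gripper_force': 0.0, 'width': 0.086}
top {'intrinsics': [[444.6715, 0.0, 281.0769], [0.0, 444.6715, 211.3103], [0.0, 0.0, 1.0]], 'R': [[0.0128, -0.9998, -0.0153], [-0.994, -0.0111, -0.1084], [0.1082, 0.0166, -0.994]], 't': [-0.0514, 0.5381, 1.0974]}
side {'intrinsics': [[434.9578, 0.0, 282.9203], [0.0, 434.9578, 214.2128], [0.0, 0.0, 1.0]], 'R': [[0.9889, -0.148, 0.0162], [-0.0674, -0.5419, -0.8378], [0.1327, 0.8273, -0.5458]], 't': [-0.5476, 0.0612, 0.8549]}
```

View pics/top0.png

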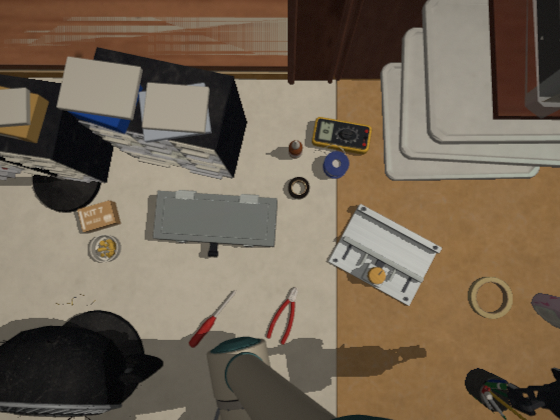

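View pics/side0.png

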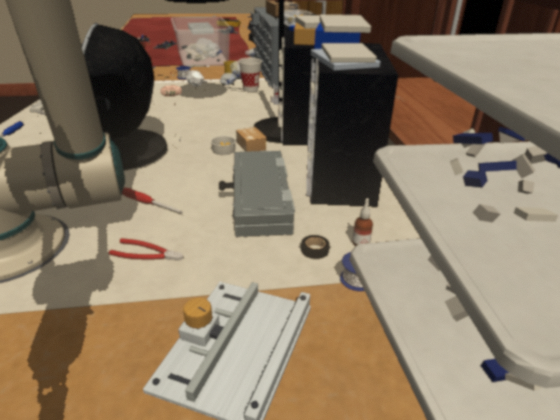

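The top view shows the case with its lid edges at about (150–277, 190–247) and the handle at (213,250). The clamp corners are at about (362,207), (440,248), (408,303) and (328,263), with the brass head at (377,275). The side view shows the jaw bar at mid base and the rail on the far edge.

```bash
cat > h.py <<'E'
from rig import sensors, eyes
import cv2, numpy as np
def ray(n,px,m=None):
    m=m or eyes.camera_model(n); K,R,t=[np.array(m[k]) for k in("intrinsics","R","t")]
    d=R.T@np.linalg.solve(K,[px[0],px[1],1.]); return -R.T@t,d
def pt(n,px,z,m=None):
    c,d=ray(n,px,m); return c+d*(z-c[2])/d[2]
def proj(n,X,m=None):
    m=m or eyes.camera_model(n); p=np.array(m["intrinsics"])@(np.array(m["R"])@X+m["t"]); return p[:2]/p[2]
def two(pa,pb,na="top",nb="side"):
    (a,u),(b,v)=ray(na,pa),ray(nb,pb)
    s=np.linalg.lstsq(np.c_[u,-v],b-a,rcond=None)[0]; return (a+s[0]*u+b+s[1]*v)/2, np.linalg.norm(a+s[0]*u-b-s[1]*v)
def blob(mask,amin=20):
    n,l,st,c=cv2.connectedComponentsWithStats(mask.astype(np.uint8)); return [(st[i].tolist(),c[i].round(1).tolist()) for i in range(1,n) if st[i,4]>=amin]
E
python3 - <<'E'
from h import *
im=cv2.imread("pics/top0.png"); hsv=cv2.cvtColor(im,cv2.COLOR_BGR2HSV); 
def sub(m,x0,y0,x1,y1):
    o=np.zeros_like(m);o[y0:y1,x0:x1]=m[y0:y1,x0:x1];return o
br=sub((hsv[...,1]>110)&(hsv[...,2]>110),360,262,394,288)
for b in blob(br): print("brass",b,pt("top",b[1],.064))
hd=sub((hsv[...,2]<50),195,240,230,262)
for b in blob(hd): print("handle",b,pt("top",b[1],.044))
g=sub((hsv[...,1]<80)&(hsv[...,2]>60)&(hsv[...,2]<150),140,180,290,250)
c=max(cv2.findContours(g.astype(np.uint8),0,2)[0],key=cv2.contourArea); r=cv2.minAreaRect(c);print("case",r)
for p in cv2.boxPoints(r): print(p,pt("top",p,.055))
w=sub((hsv[...,1]<60)&(hsv[...,2]>120),322,200,446,310)
c=max(cv2.findContours(w.astype(np.uint8),0,2)[0],key=cv2.contourArea); r=cv2.minAreaRect(c);print("clamp",r)
for p in cv2.boxPoints(r): print(p,pt("top",p,.010))
a=cv2.resize(im[180:270,135:295],(800,450),interpolation=cv2.INTER_CUBIC)
cv2.imwrite("pics/c1.png",a)
cv2.imwrite("pics/c2.png",cv2.resize(im[195:315,315:455],(700,600),interpolation=cv2.INTER_CUBIC))
E
```

```text
brass ([369, 267, 17, 17, 212], [376.8, 275.1]) [ 0.38292555 -0.27801564  0.064     ]
brass ([360, 284, 13, 4, 24], [364.0, 286.2]) [ 0.35609893 -0.24709036  0.064     ]
handle ([208, 242, 10, 15, 115], [212.7, 249.4]) [0.44004839 0.12324286 0.044     ]
case ((210.47409057617188, 220.4015655517578), (131.43641662597656, 58.426918029785156), 3.691385507583618)
[143.0114  245.32332] [0.44767731 0.29386946 0.055     ]
[146.77306 187.01762] [0.59315254 0.2912059  0.055     ]
[277.93677 195.47981] [ 0.57527248 -0.03708688  0.055     ]
[274.1751 253.7855] [ 0.43100259 -0.02983684  0.055     ]
clamp ((381.5000305175781, 259.0), (92.1259994506836, 58.58498001098633), 26.56505012512207)
[327.2 264.6] [ 0.40596379 -0.16347011  0.01      ]
[353.40002 212.2    ] [ 0.54048869 -0.23044442  0.01      ]
[435.80005 253.4    ] [ 0.4377441  -0.43838018  0.01      ]
[409.60004 305.8    ] [ 0.30610999 -0.36983485  0.01      ]
```

View pics/c2.png

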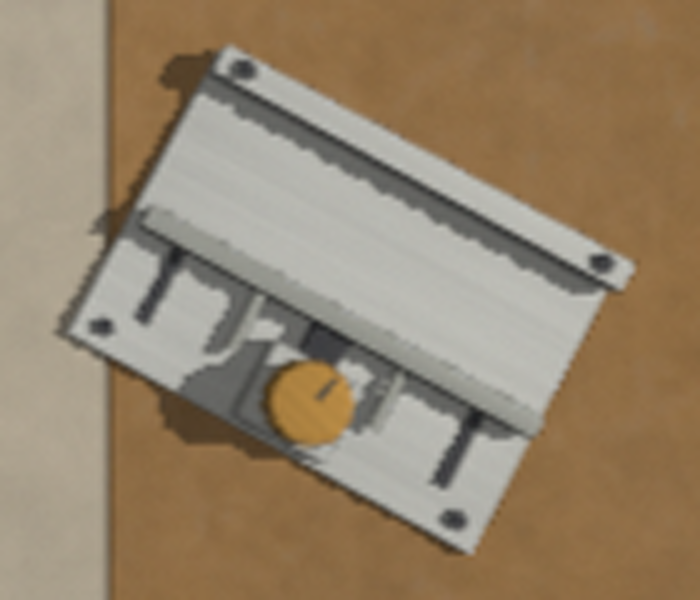

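The crop (5×, offset 315,195) shows the rail's inner top edge from (215,73) to (620,290), the front base edge from (70,333) to (470,552), and the screw top at (310,402).

```bash
python3 - <<'E'
from h import *
f=lambda x,y,z:pt("top",(315+x/5,195+y/5),z)
for a,b in ((f(215,73,.034),f(620,290,.034)),(f(70,333,.01),f(470,552,.01)),(f(148,208,.033),f(542,424,.033))):
    d=a-b; y=np.arctan2(-d[0],d[1]); print(a,b,np.linalg.norm(d),np.degrees(y))
    ex=np.array([np.cos(y),np.sin(y),0]); s=np.array([.3829,-.278,0]); print(" x in clamp frame", (a-s)@ex-.075,(b-s)@ex-.075)
E
```

```text
[ 0.54458902 -0.23850353  0.034     ] [ 0.43839138 -0.43840683  0.034     ] 0.22636092944372194 -27.979253938171905
 x in clamp frame 0.049260568088095175 0.049260568088095175
[ 0.41358994 -0.1680227   0.01      ] [ 0.30707448 -0.36835541  0.01      ] 0.2268892617152932 -27.99925707192341
 x in clamp frame -0.09953216408887287 -0.09953216408887287
[ 0.47632799 -0.20481693  0.033     ] [ 0.37199127 -0.39874376  0.033     ] 0.2202130058192367 -28.28118944016127
 x in clamp frame -0.027398304854185637 -0.027398304854185637
```

View pics/c1.png

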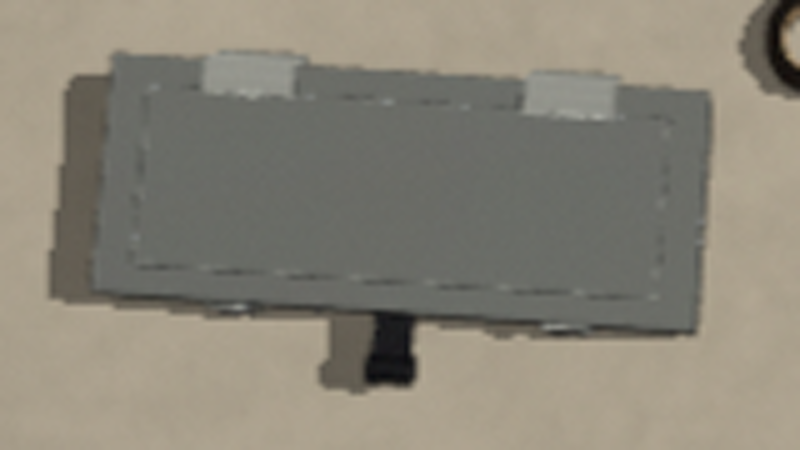

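The lid top corners in the crop (5×, offset 135,180) are (115,53), (710,92), (695,332) and (97,290). The roller is at about (391,367).

```bash
python3 - <<'E'
from h import *
f=lambda x,y,z:pt("top",(135+x/5,180+y/5),z)
TL,TR,BR,BL=[f(x,y,.056) for x,y in((115,53),(710,92),(695,332),(97,290))]
for a,b in ((TL,TR),(BL,BR)):
    d=a-b; print(a,b,np.linalg.norm(d),"yaw",np.degrees(np.arctan2(-d[0],d[1])))
print("centre",(TL+TR+BR+BL)/4, np.linalg.norm(TL-BL))
print("handle",f(391,367,.044))
im=cv2.imread("pics/side0.png");print("handle two", two((135+391/5,180+367/5),(224,185)))
for p in((312,195),(380,203)): print("box foot",pt("side",p,0))
print("box top nearcorner",two((222,175),(312,195)), pt("top",(222,175),.0))
E
```

```text
[0.5842415  0.26232483 0.056     ] [ 0.56779116 -0.03488752  0.056     ] 0.29766725246282305 yaw -3.168019412324281
[0.46600603 0.26616176 0.056     ] [ 0.44900357 -0.02917662  0.056     ] 0.29582738550752746 yaw -3.294847984946113
centre [0.51676056 0.11610562 0.056     ] 0.11829771469106269
handle [0.43018486 0.12170837 0.044     ]
handle two (array([0.43283396, 0.12268856, 0.03824537]), np.float64(0.005158402130109839))
box foot [0.64149796 0.11770668 0.        ]
box foot [0.79147421 0.06262673 0.        ]
box top nearcorner (array([0.63760331, 0.11113251, 0.0037719 ]), np.float64(0.004593502274919459)) [0.6360067  0.11195938 0.        ]
```

Emit:
{"name": "drive_tool", "arguments": {
  "deltas": [
    {"linear": [235, 663, 0], "twist": -22.4, "claw": 0.6},
    {"linear": [235, 663, 0], "twist": -22.4, "claw": 0.6},
    {"linear": [235, 663, 0], "twist": -22.4, "claw": 0.6},
    {"linear": [235, 663, 0], "twist": -22.4, "claw": 0.6},
    {"linear": [235, 663, 0], "twist": -22.4, "claw": 0.6},
    {"linear": [235, 663, 0], "twist": -22.4, "claw": 0.6},
    {"linear": [235, 663, 0], "twist": -22.4, "claw": 0.6},
    {"linear": [235, 663, 0], "twist": -22.4, "claw": 0.6},
    {"linear": [235, 663, 0], "twist": -22.4, "claw": 0.6},
    {"linear": [235, 663, 0], "twist": -22.4, "claw": 0.6},
    {"linear": [235, 663, 0], "twist": -22.4, "claw": 0.6},
    {"linear": [235, 663, 0], "twist": -22.4, "claw": 0.6}
  ]
}}

```text
clock: 1.1
position: [0.3558, -0.0698, 0.2057]
ee_rot: [0.0, 1.0, -0.028, 0.0]
contact_force: [1.7, -1.0, -0.2]
width: 0.0514
gripper_force: 0.0
```

Emit:
{"name": "drive_tool", "arguments": {
  "deltas": [
    {"linear": [65, 180, 0], "twist": 0, "claw": 0.6},
    {"linear": [65, 180, 0], "twist": 0, "claw": 0.6},
    {"linear": [65, 180, 0], "twist": 0, "claw": 0.6},
    {"linear": [65, 180, 0], "twist": 0, "claw": 0.6},
    {"linear": [65, 180, 0], "twist": 0, "claw": 0.6},
    {"linear": [65, 180, -60], "twist": 0, "claw": 0.6},
    {"linear": [65, 180, -60], "twist": 0, "claw": 0.6},
    {"linear": [65, 180, -60], "twist": 0, "claw": 0.6},
    {"linear": [65, 180, -60], "twist": 0, "claw": 0.6}
  ]
}}

```text
clock: 1.85
position: [0.4201, 0.1082, 0.145]
ee_rot: [0.0, 1.0, -0.028, -0.001]
contact_force: [-0.2, -0.0, 0.4]
width: 0.0511
gripper_force: 0.0
```

```bash
python3 - <<'E'
from h import *
print(sensors.get_state()["position"])
m=eyes.camera_model("wrist"); im=eyes.get_image("wrist"); cv2.imwrite("pics/w1.png",im[:,:,::-1])
print({k:np.round(v,4).tolist() for k,v in m.items()})
print("expect handle", proj("wrist",np.array([.429,.121,.04]),m))
E
```

```text
[0.42005817 0.10817953 0.14502782]
{'intrinsics': [[319.548, 0.0, 277.6481], [0.0, 319.548, 208.1469], [0.0, 0.0, 1.0]], 'R': [[-0.0561, -0.9984, 0.0007], [-0.9482, 0.0535, 0.3131], [-0.3127, 0.0169, -0.9497]], 't': [0.1321, 0.3702, 0.4527]}
expect handle [263.278796   188.22748923]
```

View pics/w1.png

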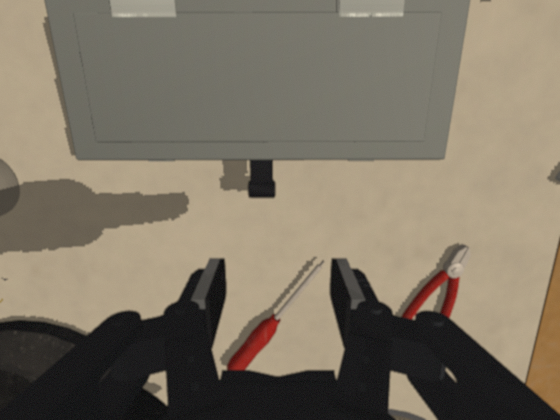

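The roller is at (262,189), where it was expected (263,188), so the pose estimates hold. I'll descend and grip.

Emit:
{"name": "drive_tool", "arguments": {
  "deltas": [
    {"linear": [5, 13, -35], "twist": 0, "claw": 0.6},
    {"linear": [5, 13, -70], "twist": 0, "claw": 0.6},
    {"linear": [5, 13, -90], "twist": 0, "claw": 0.6},
    {"linear": [5, 13, -105], "twist": 0, "claw": 0.6},
    {"linear": [5, 13, -105], "twist": 0, "claw": 0.6},
    {"linear": [5, 13, -105], "twist": 0, "claw": 0.2},
    {"linear": [5, 13, -105], "twist": 0, "claw": 0.2},
    {"linear": [5, 13, -105], "twist": 0, "claw": 0.2},
    {"linear": [5, 13, -105], "twist": 0, "claw": 0.2},
    {"linear": [5, 13, -105], "twist": 0, "claw": 0.2}
  ],
  "squeeze": 25
}}

```text
clock: 2.73
position: [0.4268, 0.1212, 0.0418]
ee_rot: [-0.0, 1.0, -0.028, 0.001]
contact_force: [-1.4, -0.7, 0.6]
width: 0.0171
gripper_force: 0.0
```

```bash
python3 - <<'E'
from h import *
s=sensors.get_state();print(s["position"],s["width"],s["gripper_force"],s["contact_force"])
a=eyes.get_image("wrist"); b=eyes.get_image("side")
c=np.hstack([cv2.resize(a[100:420,100:460],(400,355)),cv2.resize(b[120:260,140:320],(400,311))[:355] if 0 else cv2.resize(b[120:280,140:320],(400,355))])
cv2.imwrite("pics/w2.png",c[:,:,::-1])
E
```

```text
[0.4268261  0.12121191 0.04177235] 0.017126115111593863 0.0 [-1.43402581 -0.6531009   0.64428715]
```

View pics/w2.png

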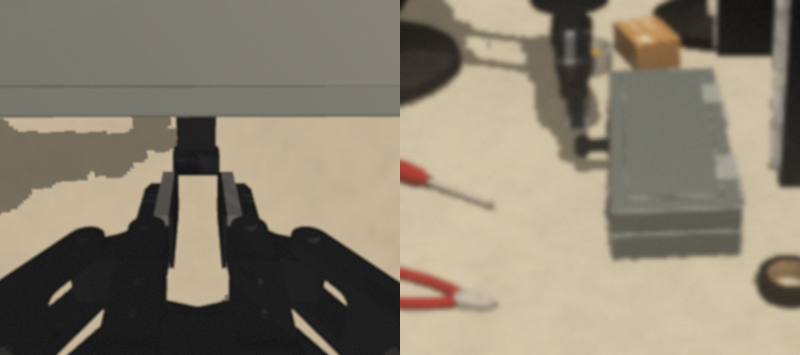

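```bash
python3 - <<'E'
from h import *
m=eyes.camera_model("wrist")
p=(100+197/400*360,100+160/355*320); print(p,pt("wrist",p,.048,m),pt("wrist",p,.04,m),pt("wrist",(p[0],100+148*.9014),.04,m),pt("wrist",(p[0],100+174*.9014),.04,m))
for X in ([.4268,.1212,.0418],[.4268,.1212,.031],[.429,.121,.04],[.438,.121,.031]): print(X,proj("wrist",np.array(X),m))
E
```

```text
(277.3, 244.22535211267606) [0.43177523 0.12174343 0.048     ] [0.42814327 0.12195808 0.04      ] [0.43493329 0.12157171 0.04      ] [0.42002468 0.12242004 0.04      ]
[0.4268, 0.1212, 0.0418] [278.7374057  247.57821161]
[0.4268, 0.1212, 0.031] [278.67935678 240.03188488]
[0.429, 0.121, 0.04] [278.86096131 242.79283698]
[0.438, 0.121, 0.031] [277.97624506 222.85744283]
```

The wrist and side views show the fingertips standing above the roller, which is at wrist (277,244), with the tips at about row 258. The effective tip height is greater than I took it to be, so I'll open, go lower and close.

Emit:
{"name": "drive_tool", "arguments": {
  "deltas": [
    {"linear": [0, 0, 0], "twist": 0, "claw": 0.5},
    {"linear": [0, 0, 0], "twist": 0, "claw": 0.5},
    {"linear": [0, 0, 0], "twist": 0, "claw": 0.5},
    {"linear": [0, 0, -8], "twist": 0, "claw": 0.5},
    {"linear": [0, 0, -14], "twist": 0, "claw": 0.5},
    {"linear": [0, 0, -18], "twist": 0, "claw": 0.5},
    {"linear": [0, 0, -18], "twist": 0, "claw": 0.2},
    {"linear": [0, 0, -18], "twist": 0, "claw": 0.2},
    {"linear": [0, 0, -18], "twist": 0, "claw": 0.2},
    {"linear": [0, 0, -18], "twist": 0, "claw": 0.2}
  ],
  "squeeze": 25
}}

```text
clock: 3.67
position: [0.4262, 0.1212, 0.0228]
ee_rot: [0.0, 1.0, -0.028, 0.0]
contact_force: [-0.5, 0.1, -0.2]
width: 0.0168
gripper_force: 0.0
```

```bash
python3 - <<'E'
from h import *
s=sensors.get_state();print(s["position"],s["width"],s["gripper_force"],s["contact_force"])
m=eyes.camera_model("wrist");a=eyes.get_image("wrist"); b=eyes.get_image("side")
c=np.hstack([cv2.resize(a[160:340,180:380],(400,360)),cv2.resize(b[150:220,180:260],(400,360),interpolation=cv2.INTER_CUBIC)])
cv2.imwrite("pics/w3.png",c[:,:,::-1])
P=s["position"]
for dz in (0,-.011,.008,.02): print(dz,proj("wrist",P+[0,0,dz],m),proj("side",P+[0,0,dz]))
E
```

```text
[0.42623116 0.12116386 0.02284136] 0.016780657415296062 0.0 [-0.45189788  0.06752455 -0.23404751]
0 [278.75572715 247.91294512] [220.38789018 191.43390587]
-0.011 [278.691449   240.22814634] [220.68435582 195.55741502]
0.008 [278.80722361 254.06962413] [220.17003129 188.40372967]
0.02 [278.89329417 264.35982263] [219.8396335  183.80826171]
```

View pics/w3.png

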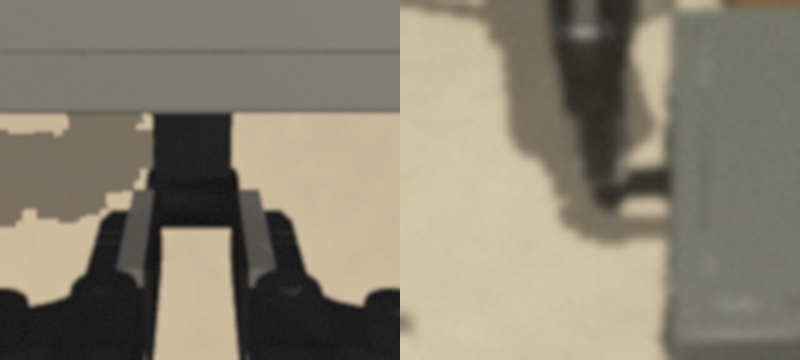

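The tips now look to be level with or just beside the roller, at wrist crop (155–238,190). I'll settle it with a full-close test.

Emit:
{"name": "drive_tool", "arguments": {
  "deltas": [
    {"linear": [0, 0, 0], "twist": 0, "claw": 0.0},
    {"linear": [0, 0, 0], "twist": 0, "claw": 0.0},
    {"linear": [0, 0, 0], "twist": 0, "claw": 0.0},
    {"linear": [0, 0, 0], "twist": 0, "claw": 0.0},
    {"linear": [0, 0, 0], "twist": 0, "claw": 0.0}
  ],
  "squeeze": 25
}}

```text
clock: 4.18
position: [0.426, 0.1211, 0.0228]
ee_rot: [0.0, 1.0, -0.028, 0.0]
contact_force: [-0.3, -0.0, 0.0]
width: -0.0001
gripper_force: 0.0
```

```bash
python3 - <<'E'
from h import *
s=sensors.get_state();print(s["position"],s["width"],s["gripper_force"],s["contact_force"])
a=eyes.get_image("wrist"); b=eyes.get_image("side")
c=np.hstack([cv2.resize(a[160:340,180:380],(400,360)),cv2.resize(b[150:220,180:260],(400,360),interpolation=cv2.INTER_CUBIC)])
cv2.imwrite("pics/w4.png",c[:,:,::-1])
E
```

```text
[0.4260033  0.1211454  0.02275303] -6.946456524655671e-05 0.0 [-0.27069877 -0.01560538  0.04259164]
```

View pics/w4.png

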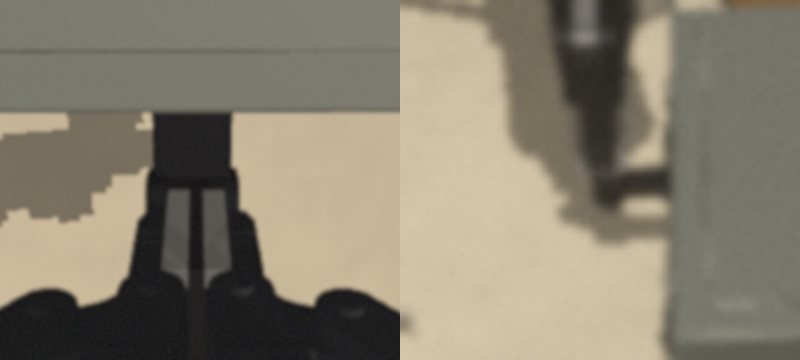

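The fingers closed fully above the roller and occlude it in the wrist view, so the tips stand at about z≥0.048 with the TCP at 0.023. I'll lower gently to find the tip height by touch.

Emit:
{"name": "drive_tool", "arguments": {
  "deltas": [
    {"linear": [0, 0, -1], "twist": 0, "claw": 0.0},
    {"linear": [0, 0, -2], "twist": 0, "claw": 0.0},
    {"linear": [0, 0, -3], "twist": 0, "claw": 0.0},
    {"linear": [0, 0, -4], "twist": 0, "claw": 0.0},
    {"linear": [0, 0, -4], "twist": 0, "claw": 0.0}
  ]
}}

```text
clock: 4.7
position: [0.4263, 0.1212, 0.0217]
ee_rot: [0.0, 1.0, -0.028, 0.001]
contact_force: [-7.5, -0.0, 30.3]
width: 0.0
gripper_force: 15.0
```

Contact came at TCP z≈0.0225, so the closed tips sit about 26 mm above the reported TCP. I'll use that offset from here: rise, open, go down to z≈0.002 and grip.

Emit:
{"name": "drive_tool", "arguments": {
  "deltas": [
    {"linear": [0, 0, 12], "twist": 0, "claw": 0.5},
    {"linear": [0, 0, 12], "twist": 0, "claw": 0.5},
    {"linear": [0, 0, 12], "twist": 0, "claw": 0.5},
    {"linear": [0, 0, 12], "twist": 0, "claw": 0.5},
    {"linear": [0, 0, 0], "twist": 0, "claw": 0.5},
    {"linear": [0, 0, -10], "twist": 0, "claw": 0.5},
    {"linear": [0, 0, -17], "twist": 0, "claw": 0.5},
    {"linear": [0, 0, -17], "twist": 0, "claw": 0.15},
    {"linear": [0, 0, -17], "twist": 0, "claw": 0.15},
    {"linear": [0, 0, -17], "twist": 0, "claw": 0.15},
    {"linear": [0, 0, -17], "twist": 0, "claw": 0.15},
    {"linear": [0, 0, -17], "twist": 0, "claw": 0.15}
  ],
  "squeeze": 25
}}

```text
clock: 5.7
position: [0.4249, 0.1221, 0.0016]
ee_rot: [-0.001, 1.0, -0.029, -0.001]
contact_force: [-0.9, 4.6, -1.5]
width: 0.0235
gripper_force: 28.0
```

The roller is gripped at 23.5 mm. I'll lift along the arc.

Emit:
{"name": "drive_tool", "arguments": {
  "deltas": [
    {"linear": [1.6, 0, 14.7], "twist": 0, "claw": 0.15},
    {"linear": [4.7, -0.3, 29.2], "twist": 0, "claw": 0.15},
    {"linear": [9.3, -0.5, 43.3], "twist": 0, "claw": 0.15},
    {"linear": [15.2, -0.8, 56.9], "twist": 0, "claw": 0.15},
    {"linear": [22.4, -1.3, 69.9], "twist": 0, "claw": 0.15},
    {"linear": [31, -1.7, 82], "twist": 0, "claw": 0.15},
    {"linear": [40.6, -2.3, 93.2], "twist": 0, "claw": 0.15},
    {"linear": [51.4, -2.9, 103.5], "twist": 0, "claw": 0.15}
  ],
  "squeeze": 30
}}

```text
clock: 6.37
position: [0.4774, 0.1193, 0.1057]
ee_rot: [-0.001, 1.0, -0.028, -0.0]
contact_force: [1.7, 2.5, -6.2]
width: 0.0229
gripper_force: 29.7
```

Emit:
{"name": "drive_tool", "arguments": {
  "deltas": [
    {"linear": [11.6, -0.6, 9], "twist": 0, "claw": 0.15},
    {"linear": [24.2, -1.4, 16.9], "twist": 0, "claw": 0.15},
    {"linear": [37.5, -2.1, 23.5], "twist": 0, "claw": 0.15},
    {"linear": [51.4, -2.9, 28.7], "twist": 0, "claw": 0.15},
    {"linear": [65.7, -3.7, 32.5], "twist": 0, "claw": 0.15},
    {"linear": [80.3, -4.5, 34.8], "twist": 0, "claw": 0.15},
    {"linear": [90, -5, 35.5], "twist": 0, "claw": 0.15},
    {"linear": [90, -5, 35.5], "twist": 0, "claw": 0.15}
  ],
  "squeeze": 30
}}

```text
clock: 7.03
position: [0.5699, 0.1143, 0.1419]
ee_rot: [-0.001, 1.0, -0.028, 0.002]
contact_force: [-0.8, 4.9, 6.8]
width: 0.0232
gripper_force: 31.4
```

Emit:
{"name": "drive_tool", "arguments": {
  "deltas": [
    {"linear": [5, -0.3, 0.2], "twist": 0, "claw": 0.15},
    {"linear": [10, -0.6, 0.1], "twist": 0, "claw": 0.15},
    {"linear": [16, -0.9, 0], "twist": 0, "claw": 0.15},
    {"linear": [18, -1, -0.2], "twist": 0, "claw": 0.15},
    {"linear": [18, -1, -0.2], "twist": 0, "claw": 0.15}
  ],
  "squeeze": 30
}}

```text
clock: 7.45
position: [0.5865, 0.1134, 0.1416]
ee_rot: [-0.001, 1.0, -0.028, 0.001]
contact_force: [0.0, 3.4, 6.5]
width: 0.0232
gripper_force: 31.5
```

Emit:
{"name": "drive_tool", "arguments": {
  "deltas": [
    {"linear": [0, 0, 0], "twist": 0, "claw": 0.6},
    {"linear": [0, 0, 0], "twist": 0, "claw": 0.6},
    {"linear": [0, 0, 0], "twist": 0, "claw": 0.6},
    {"linear": [0, 0, 10], "twist": 0, "claw": 0.6},
    {"linear": [0, 0, 40], "twist": 0, "claw": 0.6},
    {"linear": [-10, 0, 70], "twist": 0, "claw": 0.6},
    {"linear": [-50, 0, 90], "twist": 0, "claw": 0.6},
    {"linear": [-90, 0, 90], "twist": 0, "claw": 0.6},
    {"linear": [-120, 0, 90], "twist": 0, "claw": 0.6},
    {"linear": [-120, 0, 90], "twist": 0, "claw": 0.6}
  ]
}}

```text
clock: 8.28
position: [0.4586, 0.1121, 0.2317]
ee_rot: [0.0, 1.0, -0.028, -0.002]
contact_force: [-0.5, -0.1, -0.7]
width: 0.0512
gripper_force: 0.0
```

```bash
python3 - <<'E'
from h import *
print(sensors.get_state()["position"])
m=eyes.camera_model("wrist");a=eyes.get_image("wrist"); t=eyes.get_image("top")
np.save("m.npy",m,allow_pickle=True); cv2.imwrite("pics/wr5.png",a[:,:,::-1])
c=np.vstack([np.hstack([cv2.resize(a,(400,300)),cv2.resize(t[130:280,120:320],(400,300))])]); cv2.imwrite("pics/w5.png",c[:,:,::-1])
E
```

```text
[0.45863312 0.11210228 0.23171555]
```

View pics/w5.png

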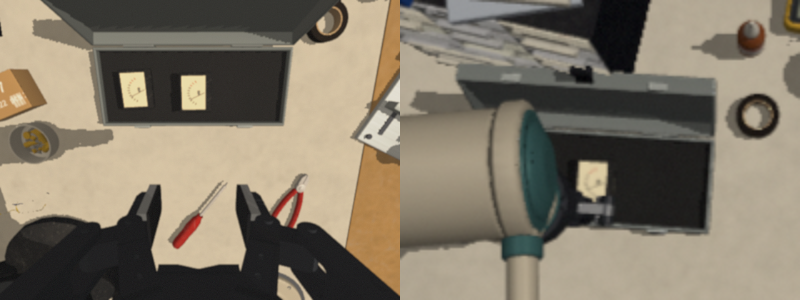

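The lid is open. Two meters are in the case, with dials at about (133,90) and (193,92) in the half-size wrist view, and both are roughly square to the case.

```bash
cat > dial.py <<'E'
from h import *
def dials(a,m,z,n="wrist",box=None):
    h=cv2.cvtColor(a,cv2.COLOR_RGB2HSV)
    k=((h[...,0]>15)&(h[...,0]<40)&(h[...,1]>35)&(h[...,2]>170)).astype(np.uint8)
    if box: q=np.zeros_like(k);x0,y0,x1,y1=box;q[y0:y1,x0:x1]=k[y0:y1,x0:x1];k=q
    k=cv2.morphologyEx(k,cv2.MORPH_CLOSE,np.ones((3,3)))
    for c in cv2.findContours(k,0,2)[0]:
        if not 60<cv2.contourArea(c)<6000: continue
        w=np.array([pt(n,p,z,m)[:2]*1000 for p in c[:,0]],np.float32)
        r=cv2.minAreaRect(w); print("px",c[:,0].mean(0).round(),"centre",np.round(r[0],1),"size",np.round(r[1],1),"ang",round(r[2],1))
E
python3 - <<'E'
from dial import *
m=np.load("m.npy",allow_pickle=True).item()
a=cv2.imread("pics/wr5.png")[:,:,::-1].copy()
dials(a,m,.042,box=(140,70,390,175))
ex=np.array([.9984,-.0558]);ey=np.array([.0558,.9984])
for y in(85,0,-85): print(np.array([517,116])+y*ey)
E
```

```text
px [268. 135.] centre [510.6 117.5] size [36.  50.2] ang 87.3
px [186. 123.] centre [520.2 208.1] size [36.3 50.6] ang 89.2
[521.743 200.864]
[517. 116.]
[512.257  31.136]
```

Emit:
{"name": "drive_tool", "arguments": {
  "deltas": [
    {"linear": [52, 5.4, -40], "twist": 0, "claw": 0.85},
    {"linear": [52, 5.4, -80], "twist": 0, "claw": 0.85},
    {"linear": [52, 5.4, -120], "twist": 0, "claw": 0.85},
    {"linear": [52, 5.4, -160], "twist": 0, "claw": 0.85},
    {"linear": [52, 5.4, -190], "twist": 0, "claw": 0.85},
    {"linear": [52, 5.4, -210], "twist": 0, "claw": 0.85},
    {"linear": [52, 5.4, -225], "twist": 0, "claw": 0.85},
    {"linear": [52, 5.4, -225], "twist": 0, "claw": 0.85}
  ]
}}

```text
clock: 9.05
position: [0.5161, 0.1171, 0.0016]
ee_rot: [0.001, 1.0, -0.028, -0.003]
contact_force: [-1.0, 0.2, -0.1]
width: 0.0723
gripper_force: 0.0
```

Emit:
{"name": "drive_tool", "arguments": {
  "deltas": [
    {"linear": [-7, 0.5, 0], "twist": 0, "claw": 0.85},
    {"linear": [-7, 0.5, -4], "twist": 0, "claw": 0.85},
    {"linear": [-7, 0.5, -4], "twist": 0, "claw": 0.85},
    {"linear": [-7, 0.5, -4], "twist": 0, "claw": 0.85}
  ]
}}

```text
clock: 9.38
position: [0.5114, 0.1182, 0.0026]
ee_rot: [-0.0, 1.0, -0.028, 0.001]
contact_force: [0.5, 0.8, 0.7]
width: 0.0724
gripper_force: 0.0
```

Emit:
{"name": "drive_tool", "arguments": {
  "deltas": [
    {"linear": [0, 0, -3], "twist": 0, "claw": 0.85},
    {"linear": [0, 0, -5], "twist": 0, "claw": 0.85},
    {"linear": [0, 0, -5], "twist": 0, "claw": 0.4},
    {"linear": [0, 0, -5], "twist": 0, "claw": 0.4},
    {"linear": [0, 0, -5], "twist": 0, "claw": 0.4},
    {"linear": [0, 0, -5], "twist": 0, "claw": 0.4},
    {"linear": [0, 0, -5], "twist": 0, "claw": 0.4}
  ],
  "squeeze": 40
}}

```text
clock: 9.97
position: [0.5107, 0.1181, -0.0031]
ee_rot: [0.0, 1.0, -0.028, 0.0]
contact_force: [0.1, -0.2, 4.4]
width: 0.0494
gripper_force: 41.9
```

Gripped at 49.4 mm. I'll lift it and carry it to the clamp slot at y=-45.

Emit:
{"name": "drive_tool", "arguments": {
  "deltas": [
    {"linear": [0, 0, 25], "twist": 0, "claw": 0.4},
    {"linear": [0, 0, 55], "twist": 0, "claw": 0.4},
    {"linear": [0, -10, 55], "twist": 0, "claw": 0.4},
    {"linear": [-7, -50, 55], "twist": -3, "claw": 0.4},
    {"linear": [-13, -90, 55], "twist": -6, "claw": 0.4},
    {"linear": [-19, -130, 55], "twist": -9, "claw": 0.4},
    {"linear": [-24, -170, 55], "twist": -12, "claw": 0.4},
    {"linear": [-30, -210, 55], "twist": -15, "claw": 0.4},
    {"linear": [-36, -250, 55], "twist": -18, "claw": 0.4},
    {"linear": [-42, -290, 55], "twist": -21, "claw": 0.4},
    {"linear": [-48, -330, 55], "twist": -24, "claw": 0.4},
    {"linear": [-52, -360, 55], "twist": -24.8, "claw": 0.4}
  ],
  "squeeze": 45
}}

```text
clock: 10.97
position: [0.4574, -0.245, 0.051]
ee_rot: [0.0, 0.97, -0.244, 0.0]
contact_force: [0.4, 0.6, -0.5]
width: 0.0493
gripper_force: 47.7
```

Emit:
{"name": "drive_tool", "arguments": {
  "deltas": [
    {"linear": [-6, -40, 0], "twist": 0, "claw": 0.4},
    {"linear": [-12, -80, 0], "twist": 0, "claw": 0.4},
    {"linear": [-16.7, -118, 0], "twist": 0, "claw": 0.4},
    {"linear": [-16.7, -118, 0], "twist": 0, "claw": 0.4},
    {"linear": [-16.7, -118, 0], "twist": 0, "claw": 0.4}
  ]
}}

```text
clock: 11.38
position: [0.4409, -0.362, 0.0506]
ee_rot: [-0.0, 0.97, -0.244, -0.0]
contact_force: [-0.6, 1.0, -1.3]
width: 0.0487
gripper_force: 47.7
```

```bash
python3 - <<'E'
from h import *
s=sensors.get_state();print(s["position"],s["width"])
m=eyes.camera_model("wrist");a=eyes.get_image("wrist"); cv2.imwrite("pics/w6.png",a[:,:,::-1])
o=np.array([.449,-.313,0]);ex=np.array([.883,-.469,0]);ey=np.array([.469,.883,0]);ez=np.array([0,0,1])
for x,y,z in((50,110,34),(50,-110,34),(50,0,34),(-25,110,33),(-25,-110,33),(-75,0,64)): print((x,y,z),proj("wrist",o+(x*ex+y*ey+z*ez)/1000,m).round(1))
E
```

```text
[ 0.44089051 -0.3619995   0.05059349] 0.0486865415167981
(50, 110, 34) [ 15.2 184.6]
(50, -110, 34) [383.8 182.8]
(50, 0, 34) [199.4 183.7]
(-25, 110, 33) [ 45.4 292.7]
(-25, -110, 33) [372.4 291.3]
(-75, 0, 64) [204.3 388.7]
```

View pics/w6.png

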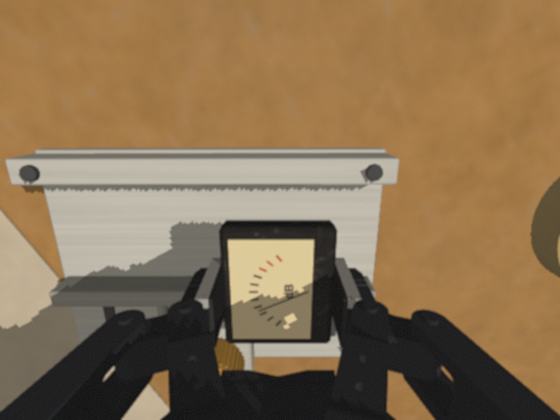

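The rail's inner edge at row 184 and the jaw's top edge at about row 291 match the predictions. The meter is held at (220–336, 222–342).

```bash
python3 - <<'E'
from dial import *
m=eyes.camera_model("wrist")
a=cv2.imread("pics/w6.png")[:,:,::-1].copy()
dials(a,m,.0957,box=(222,225,322,345))
o=np.array([449,-313]);R=np.array([[.883,-.469],[.469,.883]])
for p in((278,222),(278,343),(220,280),(336,280)):
    q=pt("wrist",p,.0937,m)[:2]*1000; print(p,q,"clamp",R@(q-o))
print("tcp clamp",R@(sensors.get_state()["position"][:2]*1000-o))
E
```

```text
px [289. 319.] centre [ 425.  -356.4] size [5.1 9.1] ang 26.2
px [272. 288.] centre [ 450.3 -361. ] size [36.2 31.5] ang 61.9
(278, 222) [ 469.19077698 -374.76712941] clamp [ 46.79723977 -45.07090087]
(278, 343) [ 414.38245137 -345.4543942 ] clamp [-15.34618456 -44.89286038]
(220, 280) [ 456.99074873 -338.80993401] clamp [ 19.16069018 -19.04251058]
(336, 280) [ 432.52910141 -384.57919706] clamp [ 19.02683997 -70.92928244]
tcp clamp [ 14.69807027 -45.29038936]
```

The meter is centred at clamp x≈15.7, y≈-45, so I'll lower it.

Emit:
{"name": "drive_tool", "arguments": {
  "deltas": [
    {"linear": [0, 0, -20], "twist": 0, "claw": 0.4},
    {"linear": [0, 0, -40], "twist": 0, "claw": 0.4},
    {"linear": [0, 0, -52], "twist": 0, "claw": 0.4},
    {"linear": [0, 0, -58], "twist": 0, "claw": 0.4},
    {"linear": [0, 0, -60], "twist": 0, "claw": 0.4},
    {"linear": [0, 0, -60], "twist": 0, "claw": 0.4}
  ]
}}

```text
clock: 11.93
position: [0.4417, -0.3586, -0.0088]
ee_rot: [-0.0, 0.97, -0.241, -0.0]
contact_force: [-0.3, 0.2, -1.3]
width: 0.0488
gripper_force: 47.7
```

Emit:
{"name": "drive_tool", "arguments": {
  "deltas": [
    {"linear": [0, 0, -1], "twist": 0, "claw": 0.4},
    {"linear": [0, 0, -2], "twist": 0, "claw": 0.4},
    {"linear": [0, 0, -2], "twist": 0, "claw": 0.4}
  ]
}}

```text
clock: 12.18
position: [0.4421, -0.3601, -0.0099]
ee_rot: [0.0, 0.97, -0.242, 0.001]
contact_force: [0.5, -0.4, -0.8]
width: 0.0485
gripper_force: 51.9
```

Emit:
{"name": "drive_tool", "arguments": {
  "deltas": [
    {"linear": [0, 0, -1], "twist": 0, "claw": 0.4},
    {"linear": [0, 0, -2], "twist": 0, "claw": 0.4},
    {"linear": [0, 0, -2], "twist": 0, "claw": 0.4}
  ]
}}

```text
clock: 12.43
position: [0.4421, -0.3602, -0.011]
ee_rot: [0.0, 0.97, -0.242, 0.001]
contact_force: [-1.1, 1.8, 6.4]
width: 0.0486
gripper_force: 52.7
```

Contact came at z=-0.011, as predicted. I'll release and go back up.

Emit:
{"name": "drive_tool", "arguments": {
  "deltas": [
    {"linear": [0, 0, 0], "twist": 0, "claw": 0.7},
    {"linear": [0, 0, 0], "twist": 0, "claw": 0.7},
    {"linear": [0, 0, 0], "twist": 0, "claw": 0.7},
    {"linear": [0, 0, 20], "twist": 0, "claw": 0.7},
    {"linear": [0, 0, 60], "twist": 0, "claw": 0.7},
    {"linear": [0, 0, 100], "twist": 0, "claw": 0.7},
    {"linear": [0, 20, 140], "twist": 0, "claw": 0.7},
    {"linear": [5, 60, 150], "twist": 3, "claw": 0.7},
    {"linear": [10, 100, 150], "twist": 7, "claw": 0.7},
    {"linear": [15, 140, 150], "twist": 10, "claw": 0.7},
    {"linear": [20, 180, 150], "twist": 13, "claw": 0.7},
    {"linear": [25, 220, 150], "twist": 17, "claw": 0.7}
  ]
}}

```text
clock: 13.43
position: [0.4665, -0.1381, 0.1377]
ee_rot: [0.0, 0.995, -0.095, 0.0]
contact_force: [0.8, 0.2, -0.4]
width: 0.06
gripper_force: 0.0
```

Emit:
{"name": "drive_tool", "arguments": {
  "deltas": [
    {"linear": [5, 40, 0], "twist": 4, "claw": 0.8},
    {"linear": [10, 80, 0], "twist": 8, "claw": 0.8},
    {"linear": [15, 120, 0], "twist": 9, "claw": 0.8},
    {"linear": [18, 160, 0], "twist": 9, "claw": 0.8},
    {"linear": [20, 200, 0], "twist": 9, "claw": 0.8},
    {"linear": [22, 240, 0], "twist": 9, "claw": 0.8},
    {"linear": [25, 280, 0], "twist": 9, "claw": 0.8},
    {"linear": [25, 310, 0], "twist": 9, "claw": 0.8},
    {"linear": [25, 310, 0], "twist": 9, "claw": 0.8},
    {"linear": [25, 310, 0], "twist": 9, "claw": 0.8}
  ]
}}

```text
clock: 14.27
position: [0.4913, 0.1715, 0.1372]
ee_rot: [0.0, 1.0, -0.016, -0.0]
contact_force: [-0.4, -0.4, -0.0]
width: 0.0684
gripper_force: 0.0
```

```bash
python3 - <<'E'
from dial import *
print(sensors.get_state()["position"],sensors.get_state()["ee_rot"])
m=eyes.camera_model("wrist");a=eyes.get_image("wrist").copy(); t=eyes.get_image("top").copy()
dials(a,m,.042); print("top")
dials(t,None,.034,"top",box=(325,200,445,310))
cv2.imwrite("pics/w7.png",np.hstack([cv2.resize(a,(400,300)),cv2.resize(t[190:310,300:460],(400,300))])[:,:,::-1])
E
```

```text
[0.49128923 0.17147823 0.13720228] [ 2.73887455e-04  9.99874857e-01 -1.58153828e-02 -2.64230028e-04]
px [428. 397.] centre [261.2  10.6] size [56.3 56.6] ang 88.1
px [128. 200.] centre [497.3 300.5] size [12.8  7. ] ang 41.6
px [230. 167.] centre [520. 208.] size [37.  50.9] ang 89.3
top
px [378. 276.] centre [ 381.1 -285.7] size [37.  36.9] ang 89.5
px [406. 250.] centre [ 445.1 -356.5] size [34.  48.9] ang 62.7
px [332. 251.] centre [ 433.  -168.4] size [270.5  25.1] ang 0.1
```

View pics/w7.png

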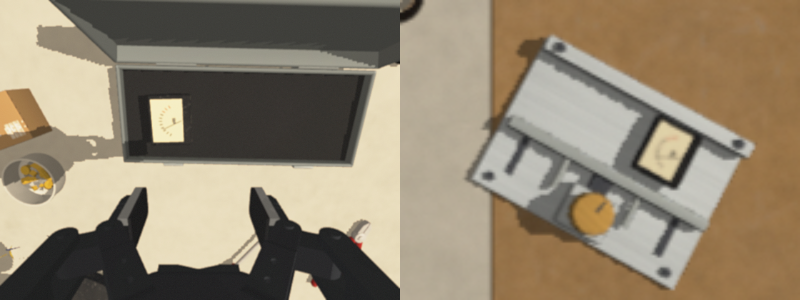

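Meter one lies properly in the clamp, with its dial at crop (668,150). Meter two is in the case at wrist (230,167), world (520,208).

Emit:
{"name": "drive_tool", "arguments": {
  "deltas": [
    {"linear": [28.5, 36, -10], "twist": 1, "claw": 0.76},
    {"linear": [28.5, 36, -20], "twist": 1, "claw": 0.76},
    {"linear": [28.5, 36, -60], "twist": 1, "claw": 0.76},
    {"linear": [28.5, 36, -90], "twist": 1, "claw": 0.76},
    {"linear": [28.5, 36, -115], "twist": 1, "claw": 0.76},
    {"linear": [28.5, 36, -125], "twist": 1, "claw": 0.76},
    {"linear": [28.5, 36, -125], "twist": 1, "claw": 0.76},
    {"linear": [28.5, 36, -125], "twist": 1, "claw": 0.76}
  ]
}}

```text
clock: 15.03
position: [0.5208, 0.2053, 0.0128]
ee_rot: [0.0, 1.0, -0.01, 0.0]
contact_force: [-0.8, 0.3, 0.3]
width: 0.0648
gripper_force: 0.0
```

Emit:
{"name": "drive_tool", "arguments": {
  "deltas": [
    {"linear": [-0.5, 1.5, -6], "twist": 0, "claw": 0.76},
    {"linear": [-0.5, 1.5, -12], "twist": 0, "claw": 0.76},
    {"linear": [-0.5, 1.5, -15.5], "twist": 0, "claw": 0.76},
    {"linear": [-0.5, 1.5, -15.5], "twist": 0, "claw": 0.76},
    {"linear": [-0.5, 1.5, -15.5], "twist": 0, "claw": 0.4},
    {"linear": [-0.5, 1.5, -15.5], "twist": 0, "claw": 0.4},
    {"linear": [-0.5, 1.5, -15.5], "twist": 0, "claw": 0.4},
    {"linear": [-0.5, 1.5, -15.5], "twist": 0, "claw": 0.4},
    {"linear": [-0.5, 1.5, -15.5], "twist": 0, "claw": 0.4}
  ],
  "squeeze": 45
}}

```text
clock: 15.78
position: [0.5202, 0.2078, -0.0024]
ee_rot: [-0.0, 1.0, -0.009, 0.001]
contact_force: [-0.3, 0.7, 4.5]
width: 0.0489
gripper_force: 47.3
```

Emit:
{"name": "drive_tool", "arguments": {
  "deltas": [
    {"linear": [0, 0, 25], "twist": 0, "claw": 0.4},
    {"linear": [0, 0, 55], "twist": 0, "claw": 0.4},
    {"linear": [0, -10, 55], "twist": 0, "claw": 0.4},
    {"linear": [-4, -50, 55], "twist": -3, "claw": 0.4},
    {"linear": [-7, -90, 55], "twist": -6, "claw": 0.4},
    {"linear": [-10, -130, 55], "twist": -9, "claw": 0.4},
    {"linear": [-13, -170, 55], "twist": -12, "claw": 0.4},
    {"linear": [-16, -210, 55], "twist": -15, "claw": 0.4},
    {"linear": [-19, -250, 55], "twist": -18, "claw": 0.4},
    {"linear": [-22, -290, 55], "twist": -21, "claw": 0.4},
    {"linear": [-25, -330, 55], "twist": -24, "claw": 0.4},
    {"linear": [-28, -370, 55], "twist": -26.9, "claw": 0.4}
  ],
  "squeeze": 45
}}

```text
clock: 16.78
position: [0.4906, -0.1642, 0.0515]
ee_rot: [-0.0, 0.97, -0.243, -0.0]
contact_force: [1.6, 0.4, -0.5]
width: 0.0492
gripper_force: 47.1
```

Emit:
{"name": "drive_tool", "arguments": {
  "deltas": [
    {"linear": [-3, -40, 0], "twist": 0, "claw": 0.4},
    {"linear": [-6, -80, 0], "twist": 0, "claw": 0.4},
    {"linear": [-8, -118, 0], "twist": 0, "claw": 0.4},
    {"linear": [-8, -118, 0], "twist": 0, "claw": 0.4},
    {"linear": [-8, -118, 0], "twist": 0, "claw": 0.4},
    {"linear": [-8, -118, 0], "twist": 0, "claw": 0.4}
  ]
}}

```text
clock: 17.28
position: [0.4827, -0.2797, 0.0512]
ee_rot: [-0.001, 0.97, -0.242, -0.001]
contact_force: [-0.2, 0.1, -0.9]
width: 0.0484
gripper_force: 47.2
```

```bash
python3 - <<'E'
from dial import *
s=sensors.get_state();print(s["position"],s["ee_rot"],s["width"])
m=eyes.camera_model("wrist");a=eyes.get_image("wrist").copy();cv2.imwrite("pics/w8.png",a[:,:,::-1])
dials(a,m,s["position"][2]+.045)
o=np.array([449,-313]);R=np.array([[.883,-.469],[.469,.883]])
print("tcp clamp",R@(s["position"][:2]*1000-o))
# bezel rows along column of meter centre
g=a.max(2); 
for c in (240,260,300,315): print(c,[int(r) for r in np.where(np.diff((g[:,c]<55).astype(int))!=0)[0]])
E
```

```text
[ 0.48269832 -0.27974699  0.05116757] [-6.66603356e-04  9.70327902e-01 -2.41789701e-01 -1.02929041e-03] 0.0483992203531378
px [402. 412.] centre [ 385.8 -303.1] size [19.2  7.7] ang 33.3
px [150. 395.] centre [ 454.9 -193.6] size [17.  41.1] ang 27.3
px [537. 377.] centre [ 378.6 -372.1] size [22.5 16.5] ang 21.0
px [259. 360.] centre [ 454.7 -250.3] size [15.3  8.5] ang 62.0
px [227. 362.] centre [ 459.5 -239.9] size [11.3 10.6] ang 71.7
px [289. 318.] centre [ 467.7 -277.2] size [5.5 8.7] ang 62.3
px [272. 276.] centre [ 492.2 -280.8] size [36.2 32.6] ang 62.0
px [423. 231.] centre [ 480.2 -344. ] size [24.1 33. ] ang 62.0
px [ 79. 127.] centre [ 581.  -246.7] size [2.4 9. ] ang 84.8
px [218. 117.] centre [ 559.  -294.6] size [5.9 2.7] ang 7.6
px [ 86. 110.] centre [ 584.7 -252.8] size [3.8 4.9] ang 71.4
px [381. 123.] centre [ 527.3 -344. ] size [16.6 24.7] ang 9.4
px [60. 99.] centre [ 591.7 -247.6] size [8.5 3.7] ang 1.2
px [267.  91.] centre [ 558.3 -315.6] size [5.5 3.7] ang 29.6
px [424.  85.] centre [ 533.8 -366.6] size [9.6 3.3] ang 20.4
px [531. 111.] centre [ 502.2 -399.9] size [30.4 20.1] ang 24.2
px [458. 111.] centre [ 520. -375.] size [30.6 25.7] ang 59.8
px [71. 79.] centre [ 595.6 -255. ] size [9.2 3.1] ang 46.3
px [385.  68.] centre [ 545.9 -355.8] size [6.  3.9] ang 84.5
px [345.  77.] centre [ 549.4 -343.1] size [14.3 27.2] ang 25.5
px [444.  51.] centre [ 541. -376.] size [36.4 17.7] ang 67.7
px [248.  75.] centre [ 563.5 -312.2] size [36.4 51.5] ang 74.7
px [21. 28.] centre [ 617.  -250.4] size [ 8.3 18.3] ang 89.7
tcp clamp [14.15995357 45.16692097]
240 [220, 237, 338, 340, 370]
260 [220, 237, 338, 341, 373]
300 [220, 237, 338, 341, 372]
315 [220, 238, 243, 245, 246, 259, 262, 267, 270, 274, 278, 341, 370]
```

Emit:
{"name": "drive_tool", "arguments": {
  "deltas": [
    {"linear": [1.5, -0.8, -20], "twist": 0, "claw": 0.4},
    {"linear": [1.5, -0.8, -40], "twist": 0, "claw": 0.4},
    {"linear": [1.5, -0.8, -52], "twist": 0, "claw": 0.4},
    {"linear": [1.5, -0.8, -57], "twist": 0, "claw": 0.4},
    {"linear": [1.5, -0.8, -60], "twist": 0, "claw": 0.4},
    {"linear": [1.5, -0.8, -62], "twist": 0, "claw": 0.4},
    {"linear": [1.5, -0.8, -62.5], "twist": 0, "claw": 0.4},
    {"linear": [1.5, -0.8, -62.5], "twist": 0, "claw": 0.4}
  ]
}}

```text
clock: 18.0
position: [0.4857, -0.2811, -0.0098]
ee_rot: [0.0, 0.971, -0.241, 0.001]
contact_force: [-0.7, -0.3, -1.4]
width: 0.0488
gripper_force: 47.2
```

Emit:
{"name": "drive_tool", "arguments": {
  "deltas": [
    {"linear": [0, 0, -1], "twist": 0, "claw": 0.4},
    {"linear": [0, 0, -1.5], "twist": 0, "claw": 0.4},
    {"linear": [0, 0, -1.5], "twist": 0, "claw": 0.4}
  ]
}}

```text
clock: 18.25
position: [0.4859, -0.2815, -0.0104]
ee_rot: [0.0, 0.97, -0.241, 0.001]
contact_force: [-0.2, 1.8, 6.2]
width: 0.0489
gripper_force: 47.9
```

Seated. I'll release, rise and go above the thumbscrew, winding the wrist back counter-clockwise.

Emit:
{"name": "drive_tool", "arguments": {
  "deltas": [
    {"linear": [0, 0, 0], "twist": 0, "claw": 0.7},
    {"linear": [0, 0, 0], "twist": 0, "claw": 0.7},
    {"linear": [0, 0, 0], "twist": 0, "claw": 0.7},
    {"linear": [0, 0, 20], "twist": 0, "claw": 0.7},
    {"linear": [0, 0, 60], "twist": 0, "claw": 0.7},
    {"linear": [0, 0, 100], "twist": 7, "claw": 0.7},
    {"linear": [0, 0, 130], "twist": 14, "claw": 0.7},
    {"linear": [-40, 1, 130], "twist": 21, "claw": 0.7},
    {"linear": [-75, 2, 130], "twist": 28, "claw": 0.7},
    {"linear": [-103, 3.5, 130], "twist": 35, "claw": 0.7},
    {"linear": [-103, 3.5, 130], "twist": 42, "claw": 0.7},
    {"linear": [-103, 3.5, 130], "twist": 49, "claw": 0.7}
  ]
}}

```text
clock: 19.25
position: [0.3803, -0.2772, 0.1182]
ee_rot: [-0.0, 0.983, 0.185, -0.0]
contact_force: [0.9, -0.6, -0.0]
width: 0.06
gripper_force: 0.0
```

Emit:
{"name": "drive_tool", "arguments": {
  "deltas": [
    {"linear": [0, 0, 0], "twist": 7, "claw": 0.7},
    {"linear": [0, 0, 0], "twist": 14, "claw": 0.7},
    {"linear": [0, 0, 0], "twist": 21, "claw": 0.7},
    {"linear": [0, 0, 0], "twist": 28, "claw": 0.7},
    {"linear": [0, 0, 0], "twist": 35, "claw": 0.7},
    {"linear": [0, 0, 0], "twist": 42, "claw": 0.7},
    {"linear": [0, 0, 0], "twist": 49, "claw": 0.7},
    {"linear": [0, 0, 0], "twist": 56, "claw": 0.7},
    {"linear": [0, 0, 0], "twist": 63, "claw": 0.7},
    {"linear": [0, 0, 0], "twist": 70, "claw": 0.7},
    {"linear": [0, 0, 0], "twist": 77, "claw": 0.7},
    {"linear": [0, 0, 0], "twist": 84, "claw": 0.7}
  ]
}}

```text
clock: 20.25
position: [0.3821, -0.2776, 0.1179]
ee_rot: [-0.0, 0.606, 0.796, 0.0]
contact_force: [0.2, -0.2, 0.2]
width: 0.0597
gripper_force: 0.0
```

Emit:
{"name": "drive_tool", "arguments": {
  "deltas": [
    {"linear": [0, 0, 0], "twist": 7, "claw": 0.7},
    {"linear": [0, 0, 0], "twist": 14, "claw": 0.7},
    {"linear": [0, 0, 0], "twist": 21, "claw": 0.7},
    {"linear": [0, 0, 0], "twist": 28, "claw": 0.7},
    {"linear": [0, 0, 0], "twist": 35, "claw": 0.7},
    {"linear": [0, 0, 0], "twist": 42, "claw": 0.7},
    {"linear": [0, 0, 0], "twist": 49, "claw": 0.7},
    {"linear": [0, 0, 0], "twist": 56, "claw": 0.7},
    {"linear": [0, 0, 0], "twist": 63, "claw": 0.7},
    {"linear": [0, 0, 0], "twist": 70, "claw": 0.7},
    {"linear": [0, 0, 0], "twist": 77, "claw": 0.7},
    {"linear": [0, 0, 0], "twist": 77, "claw": 0.7}
  ]
}}

```text
clock: 21.25
position: [0.3821, -0.2776, 0.118]
ee_rot: [-0.0, -0.019, 1.0, 0.0]
contact_force: [0.4, -0.2, 0.3]
width: 0.0601
gripper_force: 0.0
```

```bash
python3 - <<'E'
from dial import *
s=sensors.get_state();print(s["position"],s["ee_rot"],s["width"],s["qpos"])
m=eyes.camera_model("wrist");a=eyes.get_image("wrist").copy(); t=eyes.get_image("top").copy(); sd=eyes.get_image("side")
dials(t,None,.034,"top",box=(345,215,430,275))
print(proj("wrist",np.array([.383,-.278,.064]),m))
cv2.imwrite("pics/w9.png",np.vstack([np.hstack([cv2.resize(a,(400,300)),cv2.resize(t[190:310,300:460],(400,300))]),np.hstack([cv2.resize(sd[270:420,130:330],(400,300)),np.zeros((300,400,3),np.uint8)])])[:,:,::-1])
E
```

```text
[ 0.38205885 -0.2776395   0.11797459] [-4.43710061e-05 -1.90754242e-02  9.99818044e-01  6.88903303e-05] 0.06014025152089881 [-7.75924048e-01  1.92845215e-01  1.85426095e+00  3.72830253e-05
  1.09464699e+00 -2.38489063e+00]
px [422. 261.] centre [ 425.6 -404.8] size [18.9 44.4] ang 44.8
px [403. 246.] centre [ 453.6 -347.9] size [22.  52.1] ang 40.6
px [374. 232.] centre [ 489.  -277.9] size [35.3 49.8] ang 61.1
[276.27455004 218.16753411]
```

View pics/w9.png

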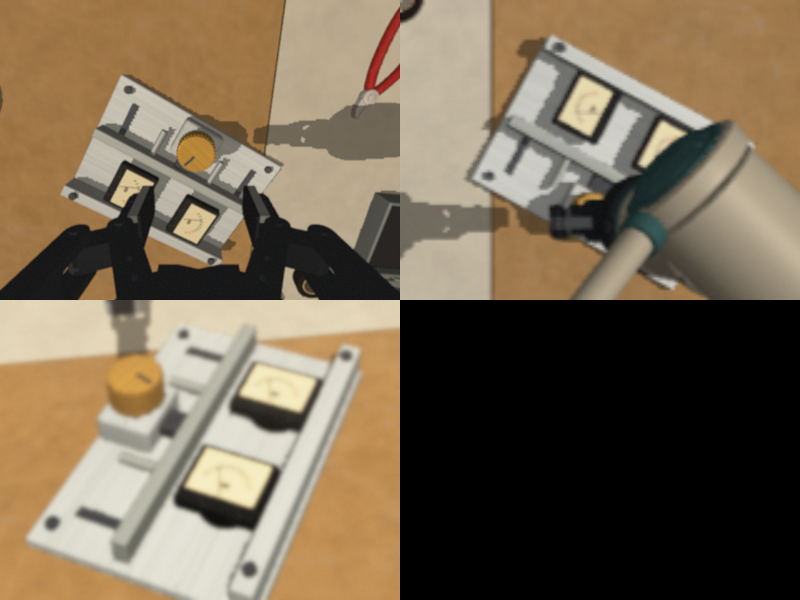

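Both meters lie face up between the jaw and the rail. The brass head is at wrist (274,213), close to the predicted (276,218).

```bash
python3 - <<'E'
from h import *
m=eyes.camera_model("wrist");a=eyes.get_image("wrist").copy()
h=cv2.cvtColor(a,cv2.COLOR_RGB2HSV)
k=((h[...,0]>8)&(h[...,0]<28)&(h[...,1]>140)&(h[...,2]>130)).astype(np.uint8)
q=np.zeros_like(k);q[170:262,235:315]=k[170:262,235:315]
for st,c in blob(q,200):
    x,y,w,hh,_=st; print(st,c); print("left/right/bot @.064",pt("wrist",(x,y+hh/2),.064,m),pt("wrist",(x+w,y+hh/2),.064,m),pt("wrist",(x+w/2,y+hh),.064,m), pt("wrist",(x+w/2,y),.064,m))
E
```

```text
[248, 189, 54, 51, 2032] [274.1, 214.5]
left/right/bot @.064 [ 0.38087208 -0.29899938  0.064     ] [ 0.37954514 -0.25909202  0.064     ] [ 0.40070788 -0.27841735  0.064     ] [ 0.36075952 -0.27964163  0.064     ]
```

Emit:
{"name": "drive_tool", "arguments": {
  "deltas": [
    {"linear": [-1, -1.3, -35], "twist": 0, "claw": 0.7},
    {"linear": [-1, -1.3, -70], "twist": 0, "claw": 0.7},
    {"linear": [-1, -1.3, -95], "twist": 0, "claw": 0.7},
    {"linear": [-1, -1.3, -106], "twist": 0, "claw": 0.7},
    {"linear": [-1, -1.3, -106], "twist": 0, "claw": 0.7},
    {"linear": [-1, -1.3, -106], "twist": 0, "claw": 0.3},
    {"linear": [-1, -1.3, -106], "twist": 0, "claw": 0.3},
    {"linear": [-1, -1.3, -106], "twist": 0, "claw": 0.3},
    {"linear": [-1, -1.3, -106], "twist": 0, "claw": 0.3},
    {"linear": [-1, -1.3, -106], "twist": 0, "claw": 0.3}
  ],
  "squeeze": 70
}}

```text
clock: 22.28
position: [0.3818, -0.2801, 0.0131]
ee_rot: [0.001, -0.018, 1.0, -0.001]
contact_force: [-2.6, -3.8, 2.8]
width: 0.0383
gripper_force: 70.7
```

```bash
cat > st.py <<'E'
from h import *
s=sensors.get_state();q=s["ee_rot"];y=np.array([2*q[1]*q[2],2*q[2]**2-1])
print(np.round(s["position"],4),"ang",np.degrees(np.arctan2(y[1],y[0])).round(2),"F",np.round(s["contact_force"],1),"M",np.round(s["moment"],3),"w",round(s["width"],4),"gf",s["gripper_force"],"q6",s["qpos"][5].round(3),"eff6",s["effort"][5])
E
python3 st.py
```

```text
[ 0.3818 -0.2801  0.0131] ang 92.07 F [-2.6 -3.8  2.8] M [-0.325  0.232 -0.132] w 0.0383 gf 70.73641777038574 q6 -2.386 eff6 -0.1266318093985319
```

Gripped at 38.3 mm. Now I'll turn clockwise (negative twist).

Emit:
{"name": "drive_tool", "arguments": {
  "deltas": [
    {"linear": [0, 0, 0], "twist": -5, "claw": 0.3},
    {"linear": [0, 0, 0], "twist": -10, "claw": 0.3},
    {"linear": [0, 0, 0], "twist": -15, "claw": 0.3},
    {"linear": [0, 0, 0], "twist": -20, "claw": 0.3},
    {"linear": [0, 0, 0], "twist": -25, "claw": 0.3},
    {"linear": [0, 0, 0], "twist": -30, "claw": 0.3},
    {"linear": [0, 0, 0], "twist": -35, "claw": 0.3},
    {"linear": [0, 0, 0], "twist": -40, "claw": 0.3},
    {"linear": [0, 0, 0], "twist": -45, "claw": 0.3},
    {"linear": [0, 0, 0], "twist": -50, "claw": 0.3},
    {"linear": [0, 0, 0], "twist": -55, "claw": 0.3},
    {"linear": [0, 0, 0], "twist": -60, "claw": 0.3}
  ],
  "squeeze": 70
}}

```text
clock: 23.28
position: [0.3816, -0.2805, 0.0131]
ee_rot: [0.001, 0.485, 0.875, -0.001]
contact_force: [-1.7, -3.1, 3.4]
width: 0.0378
gripper_force: 70.9
```

```bash
python3 st.py; python3 - <<'E'
from dial import *
t=eyes.get_image("side"); cv2.imwrite("pics/s1.png",t[:,:,::-1])
E
```

```text
[ 0.3816 -0.2805  0.0131] ang 32.02 F [-1.7 -3.1  3.4] M [-0.518  0.331  0.536] w 0.0378 gf 70.87705135345459 q6 -1.337 eff6 -0.2983739599585533
```

Emit:
{"name": "drive_tool", "arguments": {
  "deltas": [
    {"linear": [0, 0, 0], "twist": -5, "claw": 0.3},
    {"linear": [0, 0, 0], "twist": -10, "claw": 0.3},
    {"linear": [0, 0, 0], "twist": -15, "claw": 0.3},
    {"linear": [0, 0, 0], "twist": -20, "claw": 0.3},
    {"linear": [0, 0, 0], "twist": -24, "claw": 0.3},
    {"linear": [0, 0, 0], "twist": -28, "claw": 0.3}
  ]
}}

```text
clock: 23.83
position: [0.3814, -0.2805, 0.0131]
ee_rot: [0.001, 0.681, 0.732, -0.001]
contact_force: [-3.2, -4.8, 4.2]
width: 0.038
gripper_force: 71.1
```

```bash
python3 st.py; python3 - <<'E'
from dial import *
t=eyes.get_image("side"); cv2.imwrite("pics/s2.png",t[:,:,::-1])
w=cv2.imread("pics/s1.png")
# jaw advance: bright top-of-jaw / dial pixel gap along a line in clamp +x at y=0
o=np.array([.449,-.313,.033]);ex=np.array([.883,-.469,0]);ey=np.array([.469,.883,0])
for n,im in(("s1",w),("s2",t[:,:,::-1])):
    g=im.max(2)
    for y in(-.0,.1,-.1):
        print(n,y,[int(g[int(r),int(c)]) for c,r in (proj("side",o+x*ex+y*ey) for x in np.arange(-.045,.0,.002))])
E
```

```text
[ 0.3814 -0.2805  0.0131] ang 4.15 F [-3.2 -4.8  4.2] M [-0.612  0.628  0.449] w 0.038 gf 71.10835075378418 q6 -0.85 eff6 -0.1688356837257743
s1 -0.0 [108, 110, 129, 171, 189, 203, 172, 195, 204, 181, 188, 185, 189, 192, 186, 176, 128, 112, 118, 141, 220, 228, 229]
s1 0.1 [229, 229, 228, 229, 229, 229, 228, 228, 228, 221, 207, 197, 189, 193, 193, 196, 191, 215, 225, 226, 228, 226, 220]
s1 -0.1 [83, 111, 87, 98, 90, 97, 125, 94, 110, 133, 165, 186, 191, 193, 188, 157, 128, 109, 115, 161, 223, 229, 228]
s2 -0.0 [105, 112, 128, 171, 191, 201, 171, 193, 204, 177, 189, 168, 186, 188, 192, 190, 177, 141, 119, 112, 150, 192, 218]
s2 0.1 [228, 229, 229, 228, 229, 229, 229, 228, 228, 228, 226, 218, 197, 190, 194, 194, 186, 185, 203, 220, 226, 227, 220]
s2 -0.1 [85, 110, 87, 97, 89, 97, 127, 97, 107, 95, 113, 137, 183, 190, 192, 190, 184, 126, 112, 108, 138, 181, 227]
```

The jaw is advancing, with its face at about -12 mm and contact due at about -10 mm. I'll take smaller steps and watch the torque.

Emit:
{"name": "drive_tool", "arguments": {
  "deltas": [
    {"linear": [0, 0, 0], "twist": -2, "claw": 0.3},
    {"linear": [0, 0, 0], "twist": -4, "claw": 0.3},
    {"linear": [0, 0, 0], "twist": -6, "claw": 0.3},
    {"linear": [0, 0, 0], "twist": -8, "claw": 0.3},
    {"linear": [0, 0, 0], "twist": -10, "claw": 0.3}
  ]
}}

```text
clock: 24.3
position: [0.3813, -0.2806, 0.0131]
ee_rot: [0.001, 0.742, 0.671, -0.001]
contact_force: [-2.9, -4.5, 4.4]
width: 0.0382
gripper_force: 71.2
```

```bash
python3 st.py
```

```text
[ 0.3813 -0.2806  0.0131] ang -5.77 F [-2.9 -4.5  4.4] M [-0.616  0.674  0.423] w 0.0382 gf 71.16390109062195 q6 -0.677 eff6 0.0614435481838882
```

Emit:
{"name": "drive_tool", "arguments": {
  "deltas": [
    {"linear": [0, 0, 0], "twist": -2, "claw": 0.3},
    {"linear": [0, 0, 0], "twist": -4, "claw": 0.3},
    {"linear": [0, 0, 0], "twist": -6, "claw": 0.3}
  ]
}}

```text
clock: 24.55
position: [0.3813, -0.2805, 0.0131]
ee_rot: [0.001, 0.776, 0.631, -0.001]
contact_force: [-3.3, -3.6, 4.1]
width: 0.0378
gripper_force: 71.2
```

```bash
python3 st.py
```

```text
[ 0.3813 -0.2805  0.0131] ang -11.77 F [-3.3 -3.6  4.1] M [-0.665  0.685  0.407] w 0.0378 gf 71.16232752799988 q6 -0.572 eff6 0.06469646701589227
```

Emit:
{"name": "drive_tool", "arguments": {
  "deltas": [
    {"linear": [0, 0, 0], "twist": -2, "claw": 0.3},
    {"linear": [0, 0, 0], "twist": -4, "claw": 0.3}
  ]
}}

```text
clock: 24.72
position: [0.3812, -0.2805, 0.0131]
ee_rot: [0.001, 0.797, 0.603, -0.001]
contact_force: [-3.0, -3.7, 4.8]
width: 0.0382
gripper_force: 71.2
```

```bash
python3 st.py
```

```text
[ 0.3812 -0.2805  0.0131] ang -15.77 F [-3.  -3.7  4.8] M [-0.56   0.744  0.361] w 0.0382 gf 71.17130398750305 q6 -0.503 eff6 0.06442086305469275
```

Emit:
{"name": "drive_tool", "arguments": {
  "deltas": [
    {"linear": [0, 0, 0], "twist": -2, "claw": 0.3},
    {"linear": [0, 0, 0], "twist": -4, "claw": 0.3}
  ]
}}

```text
clock: 24.88
position: [0.3812, -0.2805, 0.0131]
ee_rot: [0.001, 0.818, 0.575, -0.001]
contact_force: [-3.3, -4.5, 5.2]
width: 0.0375
gripper_force: 71.2
```

```bash
python3 st.py
```

```text
[ 0.3812 -0.2805  0.0131] ang -19.77 F [-3.3 -4.5  5.2] M [-0.606  0.651  0.429] w 0.0375 gf 71.19130969047546 q6 -0.433 eff6 0.06425328087061644
```

Emit:
{"name": "drive_tool", "arguments": {
  "deltas": [
    {"linear": [0, 0, 0], "twist": -2, "claw": 0.3},
    {"linear": [0, 0, 0], "twist": -4, "claw": 0.3}
  ]
}}

```text
clock: 25.05
position: [0.3812, -0.2805, 0.0131]
ee_rot: [0.001, 0.838, 0.546, -0.001]
contact_force: [-3.2, -4.1, 5.2]
width: 0.0381
gripper_force: 71.2
```

```bash
python3 st.py; python3 - <<'E'
from dial import *
t=eyes.get_image("side"); cv2.imwrite("pics/s3.png",t[:,:,::-1])
o=np.array([.449,-.313,.033]);ex=np.array([.883,-.469,0]);ey=np.array([.469,.883,0])
for f in("s1","s2","s3"):
    g=cv2.imread(f"pics/{f}.png").max(2).astype(np.float32)
    for y in(-.005,.09,-.09):
        P=np.array([proj("side",o+x*ex+y*ey) for x in np.arange(-.04,.0,.001)],np.float32)
        v=cv2.remap(g,P[None,:,0],P[None,:,1],cv2.INTER_LINEAR)[0]; print(f,y,v[10:].astype(int).tolist())
E
```

```text
[ 0.3812 -0.2805  0.0131] ang -23.76 F [-3.2 -4.1  5.2] M [-0.58   0.745  0.412] w 0.0381 gf 71.21913313865662 q6 -0.363 eff6 0.06703050574287772
s1 -0.005 [84, 93, 111, 132, 154, 171, 179, 184, 187, 190, 191, 189, 186, 178, 165, 149, 132, 120, 114, 113, 119, 132, 159, 185, 208, 220, 226, 228, 228, 228]
s1 0.09 [224, 221, 216, 209, 200, 194, 191, 190, 189, 191, 192, 192, 188, 181, 170, 158, 145, 134, 133, 139, 152, 165, 178, 188, 196, 199, 201, 202, 203, 203]
s1 -0.09 [227, 221, 212, 199, 192, 188, 188, 189, 190, 191, 192, 191, 188, 179, 164, 144, 126, 113, 108, 110, 117, 133, 164, 193, 217, 225, 228, 228, 228, 228]
s2 -0.005 [79, 81, 82, 83, 93, 109, 132, 153, 171, 179, 184, 188, 189, 190, 189, 185, 178, 163, 147, 129, 119, 114, 115, 122, 137, 164, 190, 212, 222, 227]
s2 0.09 [226, 227, 227, 226, 223, 218, 211, 203, 197, 192, 190, 190, 191, 192, 191, 188, 181, 171, 155, 141, 132, 133, 139, 154, 171, 184, 195, 200, 202, 204]
s2 -0.09 [228, 227, 226, 224, 217, 208, 198, 191, 187, 187, 189, 191, 191, 191, 190, 189, 180, 164, 143, 124, 113, 109, 109, 118, 137, 168, 196, 216, 225, 227]
s3 -0.005 [78, 79, 79, 79, 79, 80, 83, 95, 113, 136, 157, 173, 180, 185, 188, 190, 191, 189, 184, 177, 162, 146, 128, 118, 112, 114, 123, 141, 168, 194]
s3 0.09 [227, 227, 228, 228, 227, 225, 223, 219, 214, 205, 198, 193, 191, 190, 190, 191, 191, 191, 186, 179, 169, 156, 141, 134, 133, 144, 158, 175, 188, 197]
s3 -0.09 [229, 228, 227, 227, 226, 226, 224, 220, 212, 201, 193, 188, 188, 189, 190, 191, 191, 190, 187, 177, 160, 139, 122, 113, 110, 110, 120, 141, 171, 198]
```

Emit:
{"name": "drive_tool", "arguments": {
  "deltas": [
    {"linear": [0, 0, 0], "twist": -2, "claw": 0.3},
    {"linear": [0, 0, 0], "twist": -4, "claw": 0.3}
  ]
}}

```text
clock: 25.27
position: [0.3812, -0.2805, 0.0131]
ee_rot: [0.002, 0.856, 0.517, -0.001]
contact_force: [-3.5, -3.3, 5.3]
width: 0.0381
gripper_force: 71.3
```

```bash
python3 st.py
```

```text
[ 0.3812 -0.2805  0.0131] ang -27.76 F [-3.5 -3.3  5.3] M [-0.589  0.692  0.392] w 0.0381 gf 71.25184893608093 q6 -0.293 eff6 0.052303962875157595
```

Emit:
{"name": "drive_tool", "arguments": {
  "deltas": [
    {"linear": [0, 0, 0], "twist": -2, "claw": 0.3},
    {"linear": [0, 0, 0], "twist": -4, "claw": 0.3}
  ]
}}

```text
clock: 25.43
position: [0.3811, -0.2805, 0.0131]
ee_rot: [0.001, 0.874, 0.487, -0.001]
contact_force: [-3.1, -3.6, 4.8]
width: 0.0382
gripper_force: 71.2
```

```bash
python3 st.py
```

```text
[ 0.3811 -0.2805  0.0131] ang -31.77 F [-3.1 -3.6  4.8] M [-0.573  0.752  0.423] w 0.0382 gf 71.21511697769165 q6 -0.223 eff6 0.06718733115121722
```

Emit:
{"name": "drive_tool", "arguments": {
  "deltas": [
    {"linear": [0, 0, 0], "twist": -2, "claw": 0.3},
    {"linear": [0, 0, 0], "twist": -4, "claw": 0.3}
  ]
}}

```text
clock: 25.6
position: [0.3811, -0.2804, 0.0131]
ee_rot: [0.001, 0.89, 0.456, -0.001]
contact_force: [-3.7, -5.1, 4.5]
width: 0.0381
gripper_force: 71.2
```

```bash
python3 st.py
```

```text
[ 0.3811 -0.2804  0.0131] ang -35.77 F [-3.7 -5.1  4.5] M [-0.591  0.711  0.443] w 0.0381 gf 71.1994993686676 q6 -0.153 eff6 0.06704450352117419
```

Emit:
{"name": "drive_tool", "arguments": {
  "deltas": [
    {"linear": [0, 0, 0], "twist": -2, "claw": 0.3},
    {"linear": [0, 0, 0], "twist": -4, "claw": 0.3}
  ]
}}

```text
clock: 25.77
position: [0.3811, -0.2804, 0.0131]
ee_rot: [0.002, 0.905, 0.425, -0.001]
contact_force: [-3.7, -5.1, 5.0]
width: 0.038
gripper_force: 71.3
```

```bash
python3 st.py; python3 - <<'E'
from dial import *
t=eyes.get_image("side"); cv2.imwrite("pics/s4.png",t[:,:,::-1])
cv2.imwrite("pics/s4c.png",cv2.resize(t[270:420,130:330],(800,600),interpolation=cv2.INTER_CUBIC)[:,:,::-1])
E
```

```text
[ 0.3811 -0.2804  0.0131] ang -39.71 F [-3.7 -5.1  5. ] M [-0.503  0.656  0.757] w 0.038 gf 71.31551384925842 q6 -0.084 eff6 0.4499148018658161
```

View pics/s4c.png

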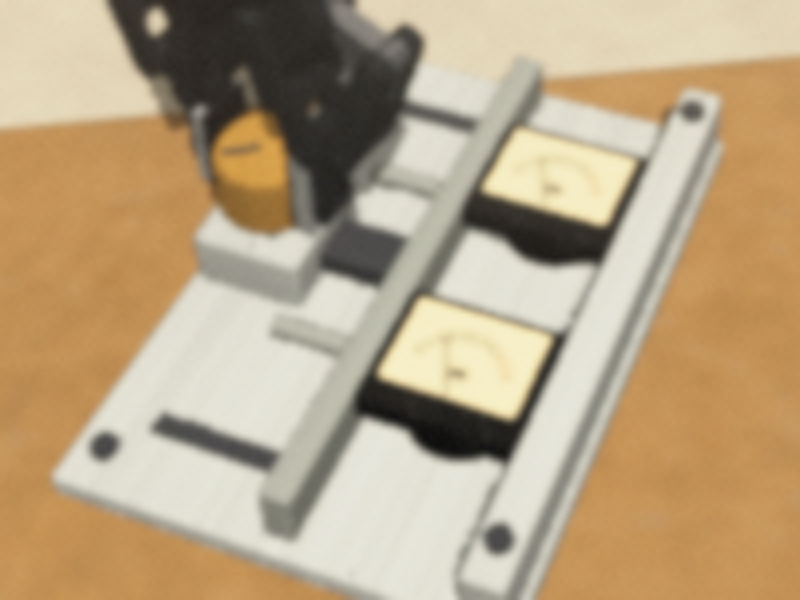

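Both meters are gripped between the jaw and the rail, at crop (380–640,130–450), and the torque has risen by about 0.33 N m. I'll settle with one small step.

Emit:
{"name": "drive_tool", "arguments": {
  "deltas": [
    {"linear": [0, 0, 0], "twist": -1, "claw": 0.3},
    {"linear": [0, 0, 0], "twist": -1.5, "claw": 0.3},
    {"linear": [0, 0, 0], "twist": -1.5, "claw": 0.3}
  ]
}}

```text
clock: 26.07
position: [0.3811, -0.2804, 0.0131]
ee_rot: [0.002, 0.91, 0.414, -0.001]
contact_force: [-3.7, -4.0, 5.1]
width: 0.0381
gripper_force: 71.3
```

```bash
python3 st.py
```

```text
[ 0.3811 -0.2804  0.0131] ang -41.11 F [-3.7 -4.   5.1] M [-0.594  0.696  0.735] w 0.0381 gf 71.31588578224182 q6 -0.06 eff6 0.7312498055398464
```

Emit:
{"name": "drive_tool", "arguments": {
  "deltas": [
    {"linear": [0, 0, 0], "twist": -0.7, "claw": 0.3},
    {"linear": [0, 0, 0], "twist": -1.5, "claw": 0.3},
    {"linear": [0, 0, 0], "twist": -1.5, "claw": 0.3}
  ]
}}

```text
clock: 26.32
position: [0.3811, -0.2804, 0.0131]
ee_rot: [0.002, 0.916, 0.402, -0.001]
contact_force: [-3.5, -5.2, 4.7]
width: 0.0382
gripper_force: 71.3
```

```bash
python3 st.py
```

```text
[ 0.3811 -0.2804  0.0131] ang -42.58 F [-3.5 -5.2  4.7] M [-0.504  0.692  0.769] w 0.0382 gf 71.31949782371521 q6 -0.034 eff6 0.8938484452664852
```

The torque has risen firmly, so I'll stop there. I'll release, rise, and move round behind the lid at its right end, clear of the tall box, to push it forward.

Emit:
{"name": "drive_tool", "arguments": {
  "deltas": [
    {"linear": [0, 0, 0], "twist": 0, "claw": 0.7},
    {"linear": [0, 0, 0], "twist": 0, "claw": 0.7},
    {"linear": [0, 0, 0], "twist": 0, "claw": 0.7},
    {"linear": [0, 0, 0], "twist": 0, "claw": 0.7},
    {"linear": [0, 0, 35], "twist": 0, "claw": 0.7},
    {"linear": [0, 0, 75], "twist": 0, "claw": 0.7},
    {"linear": [0, 0, 115], "twist": -7, "claw": 0.7},
    {"linear": [0, 0, 155], "twist": -14, "claw": 0.5},
    {"linear": [0, 0, 190], "twist": -21, "claw": 0.3},
    {"linear": [20, 30, 200], "twist": -28, "claw": 0.1},
    {"linear": [45, 58, 200], "twist": -35, "claw": 0},
    {"linear": [72, 86, 200], "twist": -42, "claw": 0}
  ]
}}

```text
clock: 27.32
position: [0.4487, -0.1982, 0.2137]
ee_rot: [0.001, 0.998, 0.059, 0.001]
contact_force: [0.3, -0.5, 0.2]
width: 0.0004
gripper_force: 0.0
```

Emit:
{"name": "drive_tool", "arguments": {
  "deltas": [
    {"linear": [28, 26, 0], "twist": -4, "claw": 0},
    {"linear": [57, 54, 0], "twist": -8, "claw": 0},
    {"linear": [85, 81, 0], "twist": -8.5, "claw": 0},
    {"linear": [113, 108, 0], "twist": -8.5, "claw": 0},
    {"linear": [141, 135, 0], "twist": -8.5, "claw": 0},
    {"linear": [170, 162, 0], "twist": -8.5, "claw": 0},
    {"linear": [200, 192, 0], "twist": -8.5, "claw": 0},
    {"linear": [215, 195, 0], "twist": -8.5, "claw": 0},
    {"linear": [215, 195, 0], "twist": -8.5, "claw": 0},
    {"linear": [215, 195, 0], "twist": -8.5, "claw": 0}
  ]
}}

```text
clock: 28.15
position: [0.6627, -0.0032, 0.2109]
ee_rot: [0.0, 1.0, -0.011, -0.001]
contact_force: [-1.2, 0.8, -0.1]
width: 0.0003
gripper_force: 0.0
```

```bash
python3 st.py; python3 - <<'E'
from dial import *
t=eyes.get_image("top").copy(); cv2.imwrite("pics/t5.png",t[:,:,::-1])
dials(t,None,.034,"top",box=(335,205,435,275))
for f in("s4","s5"):
    if f=="s5": cv2.imwrite("pics/s5.png",eyes.get_image("side")[:,:,::-1])
    g=cv2.imread(f"pics/{f}.png").max(2).astype(np.float32)
    o=np.array([.449,-.313,.033]);ex=np.array([.883,-.469,0]);ey=np.array([.469,.883,0])
    P=np.array([proj("side",o+x*ex-.09*ey) for x in np.arange(-.025,.0,.001)],np.float32)
    print(f,cv2.remap(g,P[None,:,0],P[None,:,1],1)[0].astype(int).tolist())
a=eyes.get_image("wrist");cv2.imwrite("pics/w10.png",np.hstack([cv2.resize(a,(400,300)),cv2.resize(t[120:270,140:340],(400,300))])[:,:,::-1])
E
```

```text
[ 0.6627 -0.0032  0.2109] ang -91.26 F [-1.2  0.8 -0.1] M [-0.016 -0.014  0.024] w 0.0003 gf 0.0 q6 1.483 eff6 0.008564823365304619
px [377. 271.] centre [ 392.1 -285.6] size [14.7 37.1] ang 0.8
px [406. 249.] centre [ 447.6 -357.8] size [34.  48.5] ang 62.7
px [374. 231.] centre [ 490.  -278.3] size [33.7 48.6] ang 61.6
s4 [226, 226, 225, 222, 214, 203, 194, 188, 186, 187, 189, 190, 190, 190, 188, 181, 168, 148, 128, 113, 109, 109, 115, 130, 159]
s5 [206, 207, 205, 202, 197, 186, 176, 170, 169, 169, 170, 171, 172, 172, 170, 163, 151, 132, 114, 100, 96, 96, 101, 115, 142]
```

View pics/w10.png

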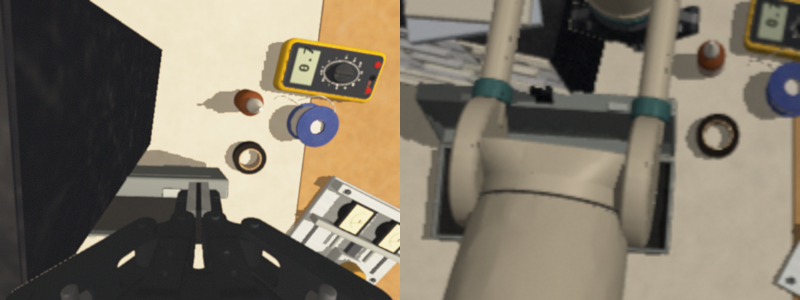

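The clamp is still gripping, since the jaw position is unchanged. The closed fingers stand behind the lid's right end with the box well to the left, so I'll lower and push the lid forward.

Emit:
{"name": "drive_tool", "arguments": {
  "deltas": [
    {"linear": [0, 0, -35], "twist": 0, "claw": 0},
    {"linear": [0, 0, -70], "twist": 0, "claw": 0},
    {"linear": [0, 0, -105], "twist": 0, "claw": 0},
    {"linear": [0, 0, -128], "twist": 0, "claw": 0},
    {"linear": [0, 0, -130], "twist": 0, "claw": 0},
    {"linear": [-10, 0, -130], "twist": 0, "claw": 0},
    {"linear": [-20, 0, -130], "twist": 0, "claw": 0},
    {"linear": [-30, 0, -130], "twist": 0, "claw": 0},
    {"linear": [-38, 0, -130], "twist": 0, "claw": 0}
  ]
}}

```text
clock: 29.05
position: [0.6252, -0.0041, 0.0848]
ee_rot: [0.0, 1.0, -0.012, 0.002]
contact_force: [0.5, 0.4, 0.7]
width: -0.0002
gripper_force: 0.6
```

Emit:
{"name": "drive_tool", "arguments": {
  "deltas": [
    {"linear": [-8, 0, 0], "twist": 0, "claw": 0},
    {"linear": [-16, 0, 0], "twist": 0, "claw": 0},
    {"linear": [-24, 0, 0], "twist": 0, "claw": 0},
    {"linear": [-32, 0, 0], "twist": 0, "claw": 0},
    {"linear": [-36, 0, 0], "twist": 0, "claw": 0}
  ]
}}

```text
clock: 29.47
position: [0.5893, -0.0037, 0.0845]
ee_rot: [0.0, 1.0, -0.012, 0.002]
contact_force: [0.1, 0.4, 0.5]
width: 0.0001
gripper_force: 0.3
```

Emit:
{"name": "drive_tool", "arguments": {
  "deltas": [
    {"linear": [-6, 0, 0], "twist": 0, "claw": 0},
    {"linear": [-12, 0, 0], "twist": 0, "claw": 0},
    {"linear": [-18, 0, 0], "twist": 0, "claw": 0},
    {"linear": [-24, 0, 0], "twist": 0, "claw": 0},
    {"linear": [-30, 0, 0], "twist": 0, "claw": 0},
    {"linear": [-30, 0, 0], "twist": 0, "claw": 0},
    {"linear": [-30, 0, 0], "twist": 0, "claw": 0},
    {"linear": [-30, 0, 0], "twist": 0, "claw": 0}
  ]
}}

```text
clock: 30.13
position: [0.5592, -0.0039, 0.082]
ee_rot: [0.0, 1.0, -0.012, 0.0]
contact_force: [-0.2, -0.4, -0.4]
width: 0.0
gripper_force: 0.0
```

```bash
python3 - <<'E'
from h import *
# outline: is dark foam visible (lid open) in the wrist/top picture?
t=eyes.get_image("top").copy(); cv2.imwrite("pics/t6.png",t[:,:,::-1])
s=eyes.get_image("side"); a=cv2.imread("pics/side0.png")[:,:,::-1]
d=np.abs(s.astype(int)-a).max(2)[145:240,215:300]
print("changed px vs shut, side case area:",(d>40).sum(),"of",d.size)
E
```

```text
changed px vs shut, side case area: 1806 of 8075
```

Emit:
{"name": "drive_tool", "arguments": {
  "deltas": [
    {"linear": [0, 0, 40], "twist": 0, "claw": 0},
    {"linear": [0, 0, 80], "twist": 0, "claw": 0},
    {"linear": [0, 0, 120], "twist": 0, "claw": 0},
    {"linear": [0, -20, 140], "twist": 0, "claw": 0},
    {"linear": [-20, -55, 140], "twist": 0, "claw": 0},
    {"linear": [-40, -90, 140], "twist": 0, "claw": 0},
    {"linear": [-60, -125, 140], "twist": 0, "claw": 0},
    {"linear": [-85, -158, 140], "twist": 0, "claw": 0},
    {"linear": [-110, -190, 140], "twist": 0, "claw": 0},
    {"linear": [-140, -218, 140], "twist": 0, "claw": 0},
    {"linear": [-170, -245, 140], "twist": 0, "claw": 0},
    {"linear": [-170, -245, 140], "twist": 0, "claw": 0}
  ]
}}

```text
clock: 31.23
position: [0.384, -0.2535, 0.2221]
ee_rot: [0.002, 1.0, -0.015, -0.002]
contact_force: [-0.0, 0.2, -0.1]
width: 0.0
gripper_force: 0.0
```

```bash
python3 - <<'E'
from h import *
s=eyes.get_image("side"); t=eyes.get_image("top")
for n,im,b in(("side",s,(145,240,215,300)),("top",t,(185,262,140,282))):
    a=cv2.imread(f"pics/{n}0.png")[:,:,::-1]; d=np.abs(im.astype(int)-a).max(2)[b[0]:b[1],b[2]:b[3]]
    print(n,"changed vs shut",(d>40).sum(),"of",d.size, "cols",np.where((d>40).any(0))[0][[0,-1]]+b[2] if (d>40).any() else "")
c=np.hstack([cv2.resize(s,(400,300)),cv2.resize(t,(400,300))]);cv2.imwrite("pics/fin.png",c[:,:,::-1])
E
```

```text
side changed vs shut 10 of 8075 cols [215 216]
top changed vs shut 68 of 10934 cols [172 191]
```

```bash
python3 - <<'E'
from h import *
t=eyes.get_image("top"); a=cv2.imread("pics/top0.png")[:,:,::-1]; d=np.abs(t.astype(int)-a).max(2)>40
print("bystanders changed",d[115:203,265:375].sum(), "case",d[185:262,140:282].sum())
s=eyes.get_image("side"); g=cv2.imread("pics/s4.png")[:,:,::-1]; e=np.abs(s.astype(int)-g).max(2)>45
print("clamp vs gripped picture, changed px right of jaw",e[310:400,225:300].sum())
from rig import manip
print(manip.sign_off())
E
```

```text
bystanders changed 0 case 75
clamp vs gripped picture, changed px right of jaw 3
the job is handed in; nothing more can be done
None
```

The job is handed in: both meters from the case are clamped face up against the rail, the lid is shut again, and image checks show the spool, bottle and tape roll unmoved; no verdict came back.

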